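# Gauge two insulating studs by thread pitch and store them

### The job

Lay both threaded studs from the stock stand on the gauge plate, each along the comb whose notches match its thread pitch (coarse thread: blue comb, fine thread: yellow comb), centred on it and sunk fully home, and let go, so that both lie gauged at once. Then take each again by its free threaded end and store it in the rack bay of its comb's colour, head in the walled box, neck down in the slot of the steel plate, lying level. Do not let a stud fall on the bench, and leave the other things on the bench where they are.

Things in the scene. Friction and masses are not known exactly. Their poses are not given: they have to be found in the camera images.
- stud_coarse: red plastic stud, coarse 12 mm pitch thread, 190 mm long, 0.09 to 0.18 kg, balanced near mid-length. Origin on its axis at mid-length, x from head to threaded end. Along x in mm: hex head -95 to -79 (24 across flats), neck -79 to -35 (16 dia), thread -35 to 95: parallel ridges (24 dia, 4 wide crests, sloping flanks), grooves (16 dia) at x = 0 and every 12 mm
- stud_fine: red plastic stud, fine 8 mm pitch thread, 190 mm long, 0.09 to 0.18 kg, balanced near mid-length. Origin on its axis at mid-length, x from head to threaded end. Along x in mm: hex head -95 to -79 (24 across flats), neck -79 to -35 (16 dia), thread -35 to 95: parallel ridges (24 dia, 2 wide crests, sloping flanks), grooves (16 dia) at x = 0 and every 8 mm
- head_coarse (a point): centre of the coarse stud's head, 87 mm from mid-length
- head_fine (a point): centre of the fine stud's head, 87 mm from mid-length
- comb_coarse: blue comb for the coarse stud. Origin: centre of its underside, 8 mm above the table; x along the lane, away from the robot. In mm: lane 64 long, 5 steel ribs 3 wide at x = 0 and every 12, tops z = 24, between cheeks (y 14.5 to 20.5 either side, tops z = 38; no room for fingers). Matching stud with mid-length over the origin sinks to axis z = 32; out of step it rides 4 higher
- comb_fine: yellow comb for the fine stud. Origin: centre of its underside, 8 mm above the table; x along the lane, away from the robot. In mm: lane 64 long, 7 steel ribs 2 wide at x = 0 and every 8, tops z = 24, between cheeks (y 14.5 to 20.5 either side, tops z = 38; no room for fingers). Matching stud with mid-length over the origin sinks to axis z = 32; out of step it rides 4 higher
- bay_coarse: blue bay for the coarse stud. Origin: its underside, 8 mm above the table, under the stored stud's mid-length; x from head to thread, away from the robot. In mm: box for the head, inside x -106 to -64, y +-18, walls to z = 40; steel plate x -62 to -52, open-topped neck slot 22 wide, top z = 40; thread rest x -25 to 15, no walls. Floors at z = 20, so stored axis level at z = 32
- bay_fine: yellow bay for the fine stud. Origin: its underside, 8 mm above the table, under the stored stud's mid-length; x from head to thread, away from the robot. In mm: box for the head, inside x -106 to -64, y +-18, walls to z = 40; steel plate x -62 to -52, open-topped neck slot 22 wide, top z = 40; thread rest x -25 to 15, no walls. Floors at z = 20, so stored axis level at z = 32
- stock: fixed stand, grey base plate 220 x 140 x 8 mm, origin at its underside's centre on the table, x away from the robot. Lanes at y = +-38 mm; a stud lies in each along x, head at -x, mid-length near x = 0, axis 40 mm above the table: head on a post (x -96 to -78), outer thread between cheeks (x 12 to 98, tops 50 mm above the table, no room for fingers). The neck is free all round
- gauge: fixed aluminium plate 200 x 140 x 8 mm under the two combs (lanes at y = +-38 mm, which is which varies); origin at its underside's centre on the table. A stud in a comb overhangs freely at both ends (more than 32 mm from its mid-length); let go within about 1.5 mm of being in step it settles home by itself
- rack: fixed dark plate 224 x 140 x 8 mm under the two bays (at y = +-38 mm, which is which varies); origin at its underside's centre on the table. Box, slot plate and rest leave room for fingers only on the thread more than 20 mm beyond mid-length
- meter_red: bystander: red hand multimeter lying on its back, 190 x 90 x 38 mm; leave alone
- meter_yellow: bystander: orange hand multimeter lying on its back, 190 x 90 x 38 mm; leave alone
- screwdriver: bystander: screwdriver, about 190 mm; leave alone
- wrench: bystander: wrench, about 170 mm; leave alone
- jar: bystander: small jar, 48 mm diameter, 50 mm tall; leave alone
- dish: bystander: empty blue dish, 80 x 80 x 25 mm; leave alone
- nut_a: bystander: brass collar, 26 mm diameter, 14 mm tall, standing between two of the stations; leave alone
- nut_b: bystander: the same, in the other gap between stations; leave alone

How it is judged:
On the way, in this order (a step that is already met when the one before it is completed fails the run):
1. one stud lies let go and fully home in the comb of its pitch (((x of stud_coarse in the frame of comb_coarse between -0.016 and 0.016 m and y of stud_coarse in the frame of comb_coarse between -0.006 and 0.006 m and z of stud_coarse in the frame of comb_coarse between 0.0295 and 0.0342 m and angle between stud_coarse's own x axis and vertical between 1.5408 and 1.6008 rad and contact force between stud_coarse and the fingers below 0.05 N and linear speed of stud_coarse below 0.02 m/s) or (x of stud_fine in the frame of comb_fine between -0.016 and 0.016 m and y of stud_fine in the frame of comb_fine between -0.006 and 0.006 m and z of stud_fine in the frame of comb_fine between 0.0295 and 0.0342 m and angle between stud_fine's own x axis and vertical between 1.5408 and 1.6008 rad and contact force between stud_fine and the fingers below 0.05 N and linear speed of stud_fine below 0.02 m/s))), for 0.2 s.
2. both studs lie let go and fully home, each in the comb of its pitch (x of stud_coarse in the frame of comb_coarse between -0.016 and 0.016 m and y of stud_coarse in the frame of comb_coarse between -0.006 and 0.006 m and z of stud_coarse in the frame of comb_coarse between 0.0295 and 0.0342 m and angle between stud_coarse's own x axis and vertical between 1.5408 and 1.6008 rad and contact force between each of stud_coarse, stud_fine and the fingers below 0.05 N and linear speed of each of stud_coarse, stud_fine below 0.02 m/s and x of stud_fine in the frame of comb_fine between -0.016 and 0.016 m and y of stud_fine in the frame of comb_fine between -0.006 and 0.006 m and z of stud_fine in the frame of comb_fine between 0.0295 and 0.0342 m and angle between stud_fine's own x axis and vertical between 1.5408 and 1.6008 rad), for 0.2 s.
3. one stud lies let go in the bay of its colour (((x of stud_coarse in the frame of bay_coarse between -0.02 and 0.02 m and y of stud_coarse in the frame of bay_coarse between -0.008 and 0.008 m and z of stud_coarse in the frame of bay_coarse between 0.028 and 0.036 m and angle between stud_coarse's own x axis and vertical between 1.5108 and 1.6308 rad and angle between the x axis of stud_coarse and the x axis of bay_coarse, either way round below 0.15 rad and x of head_coarse in the frame of bay_coarse below -0.06 m and contact force between stud_coarse and the fingers below 0.05 N and linear speed of stud_coarse below 0.02 m/s) or (x of stud_fine in the frame of bay_fine between -0.02 and 0.02 m and y of stud_fine in the frame of bay_fine between -0.008 and 0.008 m and z of stud_fine in the frame of bay_fine between 0.028 and 0.036 m and angle between stud_fine's own x axis and vertical between 1.5108 and 1.6308 rad and angle between the x axis of stud_fine and the x axis of bay_fine, either way round below 0.15 rad and x of head_fine in the frame of bay_fine below -0.06 m and contact force between stud_fine and the fingers below 0.05 N and linear speed of stud_fine below 0.02 m/s))), for 0.2 s.
4. both studs lie let go in their bays (x of stud_coarse in the frame of bay_coarse between -0.02 and 0.02 m and y of stud_coarse in the frame of bay_coarse between -0.008 and 0.008 m and z of stud_coarse in the frame of bay_coarse between 0.028 and 0.036 m and angle between stud_coarse's own x axis and vertical between 1.5108 and 1.6308 rad and angle between the x axis of stud_coarse and the x axis of bay_coarse, either way round below 0.15 rad and x of head_coarse in the frame of bay_coarse below -0.06 m and contact force between each of stud_coarse, stud_fine and the fingers below 0.05 N and linear speed of each of stud_coarse, stud_fine below 0.02 m/s and x of stud_fine in the frame of bay_fine between -0.02 and 0.02 m and y of stud_fine in the frame of bay_fine between -0.008 and 0.008 m and z of stud_fine in the frame of bay_fine between 0.028 and 0.036 m and angle between stud_fine's own x axis and vertical between 1.5108 and 1.6308 rad and angle between the x axis of stud_fine and the x axis of bay_fine, either way round below 0.15 rad and x of head_fine in the frame of bay_fine below -0.06 m), for 0.2 s.
At the end, for the whole second after the job is handed in: The coarse stud lies in the blue bay and the fine stud in the yellow bay: mid-length within 20 mm along and 8 mm across of the bay's origin, axis 28 to 36 mm above it, within 0.06 rad of level and 0.15 rad of the bay's line, head at the box end, at rest and released (all of step 4); the robot touches nothing.
It fails at once if a stud falls onto the bench or is dragged below the stands (height (world z) of any of stud_coarse, stud_fine below 0.025 m).
It fails at once if a bystander is pushed more than 20 mm (distance of any of meter_red, meter_yellow, screwdriver, wrench, jar, dish, nut_a, nut_b from where it was at the start of the episode above 0.02 m).
It also fails if it takes over 72 s, if anything falls off the work surface, if the arm or the gripper's body presses on something with over 40 N, if the wrist force passes 120 N, or if a joint passes its speed limit or range.

### The arm

A 6-joint arm with a two-finger parallel gripper is mounted at the origin on the work surface. World frame = base frame: x ahead of the robot, y to its left, z up, the work surface at z = 0. Lengths are in m, angles in rad, forces in N, time in s.
With the tool pointing down it reaches from about 0.25 to 0.725 m from the base axis. Payload 4 kg.
Tool frame: the origin (TCP) lies midway between the tips of the shut fingers; the grasp point (between the pads) lies 19 mm behind it; z points along the fingers, y is the direction in which the jaws open and shut (so a half turn about z gives the same grasp; the last joint's range is limited). The gripper opens to 85 mm and grips with 20 to 120 N. Pads are 22 mm wide; open, the fingers measure 114 mm over their backs; the gripper's body (76 mm by 85 mm) begins 54 mm behind the grasp point. The pads swing forward as they close: fully open they stand 13 mm farther back than shut.
Start: joints at [-1.279, 0.241, 0.005, 1.335, 0, 1.571], TCP at [0.144, -0.479, 0.231] pointing down, gripper open.
Joint ranges: [-2.72, 2.72], [-1.05, 1.87], [-1.09, 1.28], [-1.99, 2.15], [-1.42, 1.44], [-3.14, 3.14]. Speed limits (rad/s): [2.79, 2.79, 3.14, 3.14, 3.14, 3.14].

### API

Orientations are given as a unit quaternion [x, y, z, w].
In Python, from workcell import get_obs, camera, camera_model, job_done, masks_of gives the robot as it stands.
- The arm moves only by the tool jog_arm, never from a script. Its argument "deltas" is a list that holds one entry, the list of rows, each a list of 7 numbers: the shift along the tool's x, y, z in mm, then the turn, a rotation vector about the tool's x, y, z in degrees, then the finger opening in mm, from 0 to 85.4. A call has 1 to 5 rows; each row shifts and turns the pose as measured when the row begins, along the tool's axes as they then stand; what a row does not reach is not made up. A row lasts 1/10 s, in which the tool goes at most 50 mm and 8.59 degrees, less where a joint would pass 70% of its speed; a pose out of reach is approached as far as the arm can. A call with a gripper value outside its range is refused whole. The fingers move at their own pace and stop on an object; the grip force is fixed at half the most. Time passes only in rows, so rows that do not move let the fingers close. It gives the time, the measured TCP pose, the force and the opening at its end, in the units of the state.
- get_obs(): the state, without advancing time (a new reading comes with each control period).
- camera(name): name is "side" or "top" or "wrist"; returns the picture (480x640x3 uint8, red, green, blue); there is no depth.
- camera_model(name): a dict with "fovy" (degrees; the focal length in pixels is half the picture's height over the tangent of half this angle, whatever the lens; pixels are square), "cx", "cy" (the principal point, pixels), "pose" (4x4, takes a point from camera to world coordinates); the wrist camera has in their place "T_tool_cam" (4x4, takes a point from camera to tool coordinates, whose origin is the TCP and whose axes are the flange's). Camera axes: x right, y down, z forward; pixel columns grow to the right and rows downward; lengths in m; the calibration is good to about 2 mm. The wrist camera is an equidistant fisheye: a pixel r from the principal point sees the ray r / f radians off the axis. A picture is of the moment at which its call begins: read the wrist's pose just before it. camera_model takes no time and is no camera call.
- job_done(): hands the job in, once; it reports no verdict.
Trained networks look in the newest picture that a camera, given by its name, has taken for a name from the list of things; names that differ only in an ending like _2 or _b are one class to them, and where a whole thing is asked for, a point or a joint stands for the part that bears it (a point fixed in the world has none). Each returns a list of dicts, best first, with "conf" (0 to 1); they miss things now and then, are a little off and sometimes report something else, mostly with a low value. They report only what shows in the picture. A call takes as long as a camera call.
- masks_of(target, camera): "pixels" (480x640 bool, what is visible of it) and "at" ([column, row] in pixels, amid what is visible of it).
The state is a dict: "clock": time; "joint_pos": joint angles; "joint_vel": joint speeds; "tau": joint torques, N m; "eef_pos": TCP position; "tool_rot": TCP orientation; "ft_force": force on the tool from outside, world axes, zero at the start; "ft_torque": the same for the moment, N m; "grip_width": finger opening in m.
Only numpy, scipy, OpenCV 4.12 (cv2) and the standard library are available. Lean on these libraries where they do the work, as an engineer would, in place of code of your own. Each camera call takes 0.05 s, during which the arm holds its last target. There are 200 camera calls.

## Working session

There is one attempt and no reset: what is moved stays moved. The work goes in short steps, Python scripts to look and compute and a tool call to move; the robot and the scene stay as the last step left them, time stands still between calls to the robot, and variables do not carry over. Pictures are saved under pics/ and viewed, about 8 in all and at most 12, crops included, and the job is handed in when it is done.

Besides the shell and the picture viewer there is one more tool, called after "Emit:" as a command line: name --argument value ..., lists and objects as JSON in quotes. jog_arm: Moves the arm, as the interface text tells. Its arguments: {"type":"object","properties":{"deltas":{"type":"array"}},"required":["deltas"]}

```bash
mkdir -p pics; ls; cat > h.py <<'E'
import numpy as np,cv2
from scipy.spatial.transform import Rotation as R
from workcell import get_obs,camera,camera_model,job_done,masks_of
def ray(name,px,obs=None):
    m=camera_model(name); f=240/np.tan(np.radians(m["fovy"])/2)
    d=np.array([px[0]-m["cx"],px[1]-m["cy"]],float)
    if name=="wrist":
        r=np.hypot(*d); t=r/f; v=np.r_[d/max(r,1e-9)*np.sin(t),np.cos(t)]
        T=np.eye(4);T[:3,:3]=R.from_quat(obs["tool_rot"]).as_matrix();T[:3,3]=obs["eef_pos"];T=T@np.array(m["T_tool_cam"])
    else: v=np.r_[d/f,1];T=np.array(m["pose"])
    return T[:3,3],T[:3,:3]@v
def atz(name,px,z,obs=None):
    o,v=ray(name,px,obs); return (o+v*(z-o[2])/v[2])
def proj(name,P,obs=None):
    m=camera_model(name); f=240/np.tan(np.radians(m["fovy"])/2)
    if name=="wrist":
        T=np.eye(4);T[:3,:3]=R.from_quat(obs["tool_rot"]).as_matrix();T[:3,3]=obs["eef_pos"];T=T@np.array(m["T_tool_cam"])
    else: T=np.array(m["pose"])
    p=T[:3,:3].T@(np.array(P)-T[:3,3])
    if name=="wrist":
        r=np.hypot(p[0],p[1]);t=np.arctan2(r,p[2]);return np.array([m["cx"],m["cy"]])+f*t*p[:2]/r
    return np.array([m["cx"],m["cy"]])+f*p[:2]/p[2]
def save(n,im): cv2.imwrite(f"pics/{n}.png",np.ascontiguousarray(im[:,:,::-1]))
E
python3 - <<'E'
from h import *
o=get_obs();print(o["eef_pos"],o["tool_rot"],o["grip_width"],o["clock"])
im=camera("top");save("top0",im)
Z=dict(stud_coarse=.04,stud_fine=.04,comb_coarse=.046,comb_fine=.046,bay_coarse=.048,bay_fine=.048,stock=.008,gauge=.008,rack=.008,nut_a=.014,jar=.05,head_coarse=.04)
for n,z in Z.items():
    for r in masks_of(n,"top")[:2]:
        p=r["pixels"].astype(np.uint8);rc=cv2.minAreaRect(cv2.findNonZero(p))
        print(n,round(r["conf"],2),np.round(r["at"]),atz("top",rc[0],z).round(4),np.round(rc[1]),round(rc[2],1),p.sum())
m=camera_model("top");print(m); print(camera_model("wrist"))
E
```

```text
pics
[ 0.14364208 -0.47824832  0.23041065] [ 9.89376944e-01  1.45368937e-01 -1.51887311e-04 -1.05395633e-03] 0.08545250481979204 0.0
stud_coarse 0.9 [181. 264.] [0.497  0.3411 0.04  ] [11. 75.] 12.4 582
stud_fine 0.84 [214. 265.] [0.4844 0.262  0.04  ] [11. 76.] 13.1 614
stud_fine 0.4 [456. 182.] [ 0.7121 -0.3571  0.04  ] [36. 76.] 85.2 2710
comb_coarse 0.71 [330. 238.] [ 0.5659 -0.0404  0.046 ] [26. 16.] 90.0 416
comb_coarse 0.45 [212. 264.] [0.4842 0.2639 0.046 ] [11. 77.] 11.1 598
comb_fine 0.7 [305. 237.] [0.5677 0.0348 0.046 ] [17. 25.] 3.4 416
bay_coarse 0.95 [457. 286.] [ 0.4778 -0.3548  0.048 ] [22. 49.] 8.1 669
bay_coarse 0.49 [428. 277.] [ 0.4879 -0.2788  0.048 ] [22. 50.] 7.1 713
bay_fine 0.93 [427. 278.] [ 0.488  -0.2795  0.048 ] [22. 50.] 8.1 713
stock 0.64 [202. 268.] [0.4913 0.3002 0.008 ] [55. 87.] 11.9 3623
gauge 0.67 [317. 242.] [ 0.5673 -0.0029  0.008 ] [54. 77.] 3.6 3269
rack 0.67 [443. 238.] [ 0.5314 -0.3262  0.008 ] [56. 88.] 8.1 3435
nut_a 0.57 [258. 259.] [0.5091 0.1506 0.014 ] [9. 7.] 0.0 40
nut_a 0.37 [373. 254.] [ 0.5195 -0.1498  0.014 ] [8. 8.] 45.0 46
jar
[... 197 characters left out ...]
6845537194, 'pose': array([[ 0.00713647, -0.99702611,  0.07673336,  0.46239363],
       [-0.99982285, -0.00577783,  0.01791355, -0.01374471],
       [-0.01741692, -0.07684761, -0.99689071,  1.37808805],
       [ 0.        ,  0.        ,  0.        ,  1.        ]])}
{'fovy': 65.70646984690485, 'cx': 319.1956285403323, 'cy': 238.60622013615446, 'T_tool_cam': array([[ 9.79330927e-04, -9.44941989e-01, -3.27236425e-01,
         8.45094316e-02],
       [ 9.99999261e-01,  1.16109215e-03, -3.60089882e-04,
        -2.25578510e-04],
       [ 7.20215695e-04, -3.27235831e-01,  9.44942428e-01,
        -1.42408497e-01],
       [ 0.00000000e+00,  0.00000000e+00,  0.00000000e+00,
         1.00000000e+00]])}
```

View pics/top0.png

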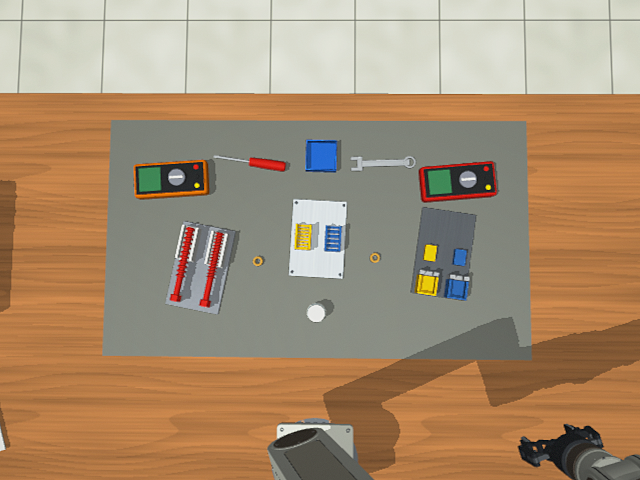

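The top view shows the stock at left (heads near rows 298–303), with the gauge in the middle (yellow comb at (304,237), blue at (334,238)). The rack is at right, with its yellow bay at (428,280) and blue bay at (458,286). I'll plan moves with a helper and sweep the wrist camera over the stations.

```bash
cat >> h.py <<'E'
def pose():
    o=get_obs(); Rm=R.from_quat(o["tool_rot"]); x=Rm.as_matrix()[:,0]
    return np.array(o["eef_pos"]),Rm,np.degrees(np.arctan2(x[1],x[0])),o
def down(yaw): return R.from_euler("z",yaw,degrees=True)*R.from_quat([1,0,0,0])
def plan(wps,grip,p=None,Rm=None,step=48):
    """wps: list of (x,y,z,yaw[,step]); prints rows"""
    if p is None: p,Rm,_,_=pose()
    rows=[]
    for w in wps:
        t=np.array(w[:3]);s=w[4] if len(w)>4 else step
        rv=(Rm.inv()*down(w[3])).as_rotvec(degrees=True)
        n=max(1,int(np.ceil(max(np.linalg.norm(t-p)*1000/s,np.linalg.norm(rv)/8.4))))
        d=(t-p)/n
        for i in range(n):
            rows.append([*np.round(Rm.inv().apply(d)*1000,1),*np.round(rv/n,1),grip]); Rm=Rm*R.from_rotvec(rv/n,degrees=True)
        p=t;Rm=down(w[3])
    for i in range(0,len(rows),5): print("[[" + ",\n  ".join("["+",".join(f"{v:g}" for v in r)+"]" for r in rows[i:i+5])+"]]")
    return rows
E
python3 - <<'E'
from h import *
plan([(.53,-.32,.22,-7)],85)
E
```

```text
[[[46.2,-4.6,1.3,0,-0,2.6,85],
  [45.9,-6.7,1.3,0,-0,2.6,85],
  [45.6,-8.8,1.3,0,-0,2.6,85],
  [45.1,-10.9,1.3,0,-0,2.6,85],
  [44.6,-12.9,1.3,0,-0,2.6,85]]]
[[[43.9,-15,1.3,0,-0,2.6,85],
  [43.2,-17,1.3,0,-0,2.6,85],
  [42.4,-18.9,1.3,0,-0,2.6,85],
  [41.4,-20.9,1.3,0,-0,2.6,85]]]
```

Emit:
jog_arm --deltas '[[[46, -5, 1, 0, 0, 2.6, 85], [46, -7, 1, 0, 0, 2.6, 85], [46, -9, 1, 0, 0, 2.6, 85], [45, -11, 1, 0, 0, 2.6, 85], [45, -13, 1, 0, 0, 2.6, 85]]]'

```text
clock: 1.15
eef_pos: [0.3606, -0.3923, 0.2267]
tool_rot: [1.0, 0.02, -0.0, 0.002]
ft_force: [-0.8, -1.2, 1.0]
grip_width: 0.0848
```

Emit:
jog_arm --deltas '[[[44, -15, 1, 0, 0, 2.6, 85], [43, -17, 1, 0, 0, 2.6, 85], [42, -19, 1, 0, 0, 2.6, 85], [41, -21, 1, 0, 0, 2.6, 85], [0, 0, 0, 0, 0, 0, 85]]]'

```text
clock: 1.65
eef_pos: [0.5448, -0.3185, 0.221]
tool_rot: [0.997, -0.071, 0.001, 0.002]
ft_force: [0.1, -0.2, 0.2]
grip_width: 0.0851
```

```bash
python3 - <<'E'
from h import *
p,Rm,y,o=pose();print(p,y,o["clock"])
im=camera("wrist");save("rack",im);o=get_obs()
p,Rm,y,o=pose();print(p,y,o["clock"],np.abs(o["joint_vel"]).max())
for n,z in dict(bay_coarse=.048,bay_fine=.048,rack=.008).items():
    for r in masks_of(n,"wrist")[:2]:
        rc=cv2.minAreaRect(cv2.findNonZero(r["pixels"].astype(np.uint8)))
        print(n,round(r["conf"],2),np.round(r["at"]),[atz("wrist",q,z,o)[:2].round(4).tolist() for q in cv2.boxPoints(rc)])
plan([(.56,.0,.20,-3.6)],50)
E
```

```text
[ 0.54479028 -0.31845803  0.22099316] -8.184728731102256 1.65
[ 0.54257255 -0.31953455  0.22128609] -8.247916444842186 1.7 0.05545268942942621
bay_coarse 0.62 [370. 285.] [[0.4162, -0.324], [0.55, -0.3447], [0.542, -0.3906], [0.4045, -0.3769]]
bay_fine 0.9 [290. 283.] [[0.5589, -0.2743], [0.5532, -0.3184], [0.4196, -0.3014], [0.4251, -0.2502]]
rack 0.93 [331. 174.] [[0.6485, -0.2771], [0.6298, -0.4144], [0.4039, -0.3966], [0.4285, -0.235]]
[[[-3.9,-45.9,3,0,-0,-0.7,50],
  [-3.3,-46,3,0,-0,-0.7,50],
  [-2.8,-46,3,0,-0,-0.7,50],
  [-2.2,-46,3.1,0,-0,-0.7,50],
  [-1.6,-46.1,3.1,0,-0,-0.7,50]]]
[[[-1.1,-46.1,3.2,0,-0,-0.7,50],
  [-0.5,-46.1,3.2,0,-0,-0.7,50]]]
```

View pics/rack.png

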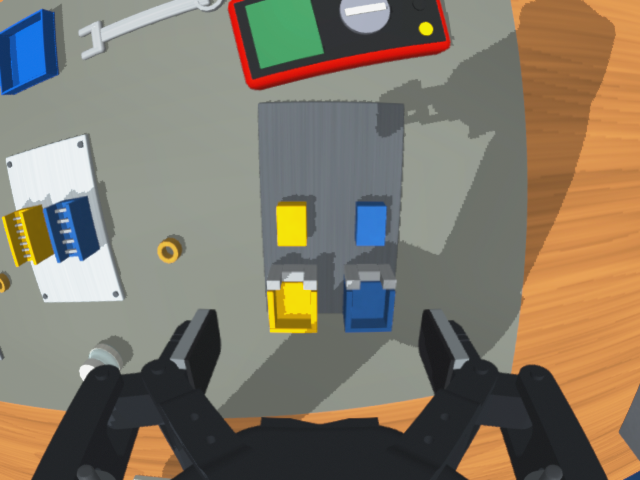

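The wrist view over the rack shows the yellow rest at about (292,224), the blue rest at (371,223), and the slot plates at row 275. On to the gauge.

Emit:
jog_arm --deltas '[[[-4, -46, 3, 0, 0, -0.7, 50], [-3, -46, 3, 0, 0, -0.7, 50], [-3, -46, 3, 0, 0, -0.7, 50], [-2, -46, 3, 0, 0, -0.7, 50], [-2, -46, 3, 0, 0, -0.7, 50]]]'

```text
clock: 2.35
eef_pos: [0.5498, -0.0994, 0.2079]
tool_rot: [0.998, -0.055, 0.002, 0.005]
ft_force: [-0.2, 0.3, -0.4]
grip_width: 0.0501
```

Emit:
jog_arm --deltas '[[[-1, -46, 3, 0, 0, -0.7, 50], [-1, -46, 3, 0, 0, -0.7, 50], [0, 0, 0, 0, 0, 0, 50]]]'

```text
clock: 2.65
eef_pos: [0.5528, -0.0255, 0.203]
tool_rot: [1.0, -0.024, 0.004, -0.004]
ft_force: [0.5, -0.7, 0.1]
grip_width: 0.0498
```

```bash
python3 - <<'E'
from h import *
p,Rm,y,o=pose();print(p,y,o["clock"])
im=camera("wrist");save("gauge",im[60:400,100:540]);print(o["joint_vel"].__class__,np.abs(o["joint_vel"]).max())
c=im[120:360,180:460];save("gauge_c",cv2.resize(c,None,fx=2.5,fy=2.5,interpolation=cv2.INTER_CUBIC))
np.savez("gauge.npz",im=im,p=o["eef_pos"],q=o["tool_rot"])
plan([(.49,.29,.20,-12)],50)
E
```

```text
[ 0.55281115 -0.02548795  0.20300574] -2.7889512522588604 2.65
<class 'numpy.ndarray'> 0.03445994959892375
[[[-11.3,-44.8,0.8,-0.1,-0.1,1.3,50],
  [-12.3,-44.5,0.7,-0.1,-0.1,1.3,50],
  [-13.3,-44.2,0.7,-0.1,-0.1,1.3,50],
  [-14.3,-43.9,0.6,-0.1,-0.1,1.3,50],
  [-15.3,-43.6,0.6,-0.1,-0.1,1.3,50]]]
[[[-16.3,-43.2,0.6,-0.1,-0.1,1.3,50],
  [-17.2,-42.8,0.5,-0.1,-0.1,1.3,50]]]
```

View pics/gauge_c.png

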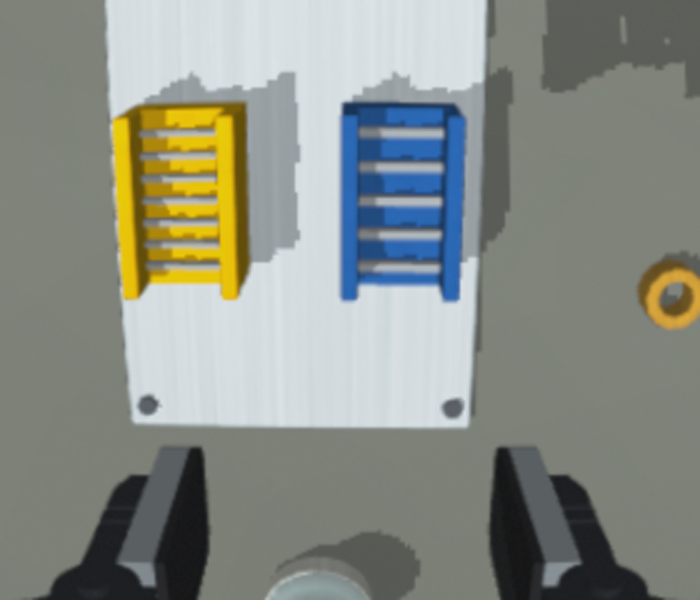

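The crop shows the yellow ribs' middle at crop (180,200) and the blue at (401,201), both clear. On to the stock.

Emit:
jog_arm --deltas '[[[-11, -45, 0, 0, 0, 1.3, 50], [-12, -45, 0, 0, 0, 1.3, 50], [-13, -44, 0, 0, 0, 1.3, 50], [-14, -44, 0, 0, 0, 1.3, 50], [-15, -44, 0, 0, 0, 1.3, 50]]]'

```text
clock: 3.2
eef_pos: [0.4879, 0.052, 0.2165]
tool_rot: [0.998, 0.016, -0.0, -0.062]
ft_force: [0.9, 0.2, 0.9]
grip_width: 0.0499
```

Emit:
jog_arm --deltas '[[[-16, -43, 0, 0, 0, 1.3, 50], [-17, -43, 0, 0, 0, 1.3, 50], [0, 0, 0, 0, 0, 0, 50]]]'

```text
clock: 3.5
eef_pos: [0.4493, 0.0814, 0.2306]
tool_rot: [0.996, 0.032, -0.005, -0.087]
ft_force: [-0.5, -0.8, 0.9]
grip_width: 0.0501
```

```bash
python3 - <<'E'
from h import *
g=np.load("gauge.npz");og=dict(eef_pos=g["p"],tool_rot=g["q"])
c=lambda u,v:(180+u/2.5,120+v/2.5)
for n,pts in dict(fine=[(179,132),(181,200),(183,267)],coarse=[(402,132),(401,201),(401,268)]).items():
    P=np.array([atz("wrist",c(*q),.032,og) for q in pts]);d=P[0]-P[2]
    print(n,P[:,:2].round(4).tolist(),np.linalg.norm(d).round(4),np.degrees(np.arctan2(d[1],d[0])).round(2))
p,Rm,y,o=pose();print(p,y,o["clock"])
im=camera("wrist");np.savez("stock.npz",im=im,p=o["eef_pos"],q=o["tool_rot"])
save("stock",im)
for n in("stud_coarse","stud_fine"):
    for r in masks_of(n,"wrist")[:1]:
        pt=cv2.findNonZero(r["pixels"].astype(np.uint8))[:,0]
        W=np.array([atz("wrist",q,.04,o)[:2] for q in pt]);m=W.mean(0);u,s,v=np.linalg.svd(W-m,full_matrices=False);d=v[0]*np.sign(v[0,0])
        t=(W-m)@d;print(n,round(r["conf"],2),np.round(r["at"]),"mid",(m+d*(t.max()+t.min())/2).round(4),"len",(t.max()-t.min()).round(4),"yaw",np.degrees(np.arctan2(d[1],d[0])).round(2))
E
```

```text
fine [[0.5923, 0.0327], [0.5682, 0.0342], [0.5437, 0.0359]] 0.0487 -3.69
coarse [[0.5882, -0.0437], [0.564, -0.0425], [0.5398, -0.0417]] 0.0484 -2.31
[0.44932151 0.0814306  0.23060188] 3.73847477766751 3.5
stud_coarse 0.82 [122. 145.] mid [0.4929 0.339 ] len 0.1959 yaw -10.11Traceback (most recent call last):
  File "<stdin>", line 13, in <module>
  File "h.py", line 13, in atz
    o,v=ray(name,px,obs); return (o+v*(z-o[2])/v[2])
        ~~~^^^^^^^^^^^^^
  File "h.py", line 5, in ray
    m=camera_model(name); f=240/np.tan(np.radians(m["fovy"])/2)
ValueError: time passes only in moves, steps and waits
```

View pics/stock.png

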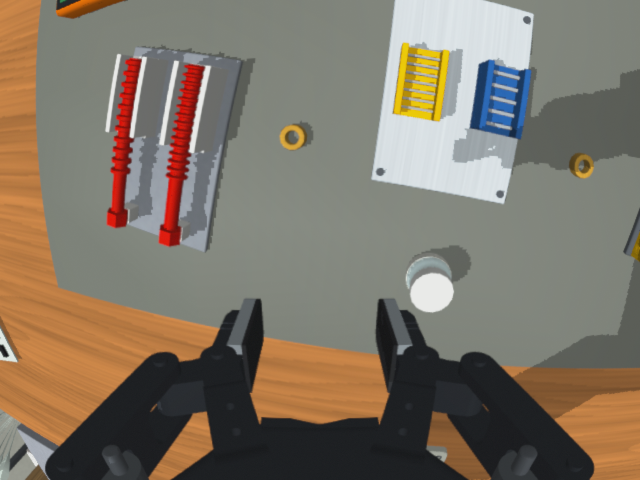

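The stock is at the image's left, with the coarse stud (wider pitch) at far left, around (120,145), and the fine one at (183,150). The arm fell short and tilted, so I'm checking the joints.

```bash
sed -i 's/^def ray/from functools import lru_cache\n_cm=camera_model\n@lru_cache\ndef camera_model(n): return _cm(n)\ndef ray/' h.py; python3 - <<'E'
from h import *
p,Rm,y,o=pose();print(o["joint_pos"].round(3),p,y,Rm.as_matrix().round(3),o["joint_vel"].round(3),o["clock"])
E
```

```text
[ 0.063  0.16  -0.113  1.303  0.172  3.141] [0.45150812 0.08041647 0.2296496 ] 3.6502198300057955 [[ 0.998  0.062 -0.015]
 [ 0.064 -0.983  0.171]
 [-0.005 -0.171 -0.985]] [-0.007  0.021  0.009 -0.002  0.001 -0.002] 3.65
```

Joint 6 hit its range limit (yaw = q1 + 180° − q6). I'll work with the tool flipped by 180° (yaw about 168–176°), which is valid at all three stations.

```bash
python3 - <<'E'
from h import *
plan([(.43,.10,.23,20),(.44,.30,.20,168)],50)
E
```

```text
[[[-6.7,-6.9,1.1,-3.3,-0.4,-5.4,50],
  [-6,-7.5,0.7,-3.3,-0.4,-5.4,50],
  [-5.3,-8.1,0.3,-3.3,-0.4,-5.4,50],
  [4.3,-10.3,1.7,0,0,-8.2,50],
  [5.7,-9.5,1.7,0,0,-8.2,50]]]
[[[7,-8.6,1.7,0,0,-8.2,50],
  [8.2,-7.5,1.7,0,0,-8.2,50],
  [9.2,-6.3,1.7,0,0,-8.2,50],
  [10,-4.9,1.7,0,0,-8.2,50],
  [10.6,-3.4,1.7,0,0,-8.2,50]]]
[[[11,-1.9,1.7,0,0,-8.2,50],
  [11.1,-0.3,1.7,0,0,-8.2,50],
  [11,1.3,1.7,0,0,-8.2,50],
  [10.7,2.9,1.7,0,0,-8.2,50],
  [10.2,4.4,1.7,0,0,-8.2,50]]]
[[[9.5,5.8,1.7,0,0,-8.2,50],
  [8.6,7.1,1.7,0,0,-8.2,50],
  [7.4,8.3,1.7,0,0,-8.2,50],
  [6.2,9.2,1.7,0,0,-8.2,50],
  [4.8,10,1.7,0,0,-8.2,50]]]
[[[3.3,10.6,1.7,0,0,-8.2,50]]]
```

Emit:
jog_arm --deltas '[[[-7, -7, 1, -3.3, -0.4, -5.4, 50], [-6, -8, 1, -3.3, -0.4, -5.4, 50], [-5, -8, 0, -3.3, -0.4, -5.4, 50], [4, -10, 2, 0, 0, -8.4, 50], [6, -10, 2, 0, 0, -8.4, 50]]]'

```text
clock: 4.15
eef_pos: [0.4334, 0.1214, 0.2247]
tool_rot: [0.947, 0.32, -0.001, 0.005]
ft_force: [1.0, -0.1, -0.5]
grip_width: 0.0502
```

Emit:
jog_arm --deltas '[[[7, -9, 2, 0, 0, -8.4, 50], [8, -8, 2, 0, 0, -8.4, 50], [9, -6, 2, 0, 0, -8.4, 50], [10, -5, 2, 0, 0, -8.4, 50], [11, -3, 2, 0, 0, -8.4, 50]]]'

```text
clock: 4.65
eef_pos: [0.4373, 0.1793, 0.2116]
tool_rot: [0.764, 0.645, -0.003, 0.005]
ft_force: [0.7, 0.6, 0.2]
grip_width: 0.0499
```

Emit:
jog_arm --deltas '[[[11, -2, 2, 0, 0, -8.4, 50], [11, 0, 2, 0, 0, -8.4, 50], [11, 1, 2, 0, 0, -8.4, 50], [11, 3, 2, 0, 0, -8.4, 50], [10, 4, 2, 0, 0, -8.4, 50]]]'

```text
clock: 5.15
eef_pos: [0.4395, 0.2363, 0.1977]
tool_rot: [0.475, 0.88, -0.006, 0.003]
ft_force: [-0.0, 0.1, -0.1]
grip_width: 0.0496
```

```bash
python3 - <<'E'
from h import *
p,Rm,y,o=pose();print(o["joint_pos"].round(3),p,y,o["clock"])
plan([(.43,.30,.20,168)],50)
E
```

```text
[ 0.5    0.261 -0.057  1.259 -0.011  1.49 ] [0.43953472 0.23633142 0.19772266] 123.26248564254863 5.15
[[[9.7,4.5,-0.5,-0.1,0.1,-7.5,50],
  [9.1,5.7,-0.5,-0.1,0.1,-7.5,50],
  [8.3,6.8,-0.5,-0.1,0.1,-7.5,50],
  [7.3,7.9,-0.4,-0.1,0.1,-7.5,50],
  [6.2,8.7,-0.4,-0.1,0.1,-7.5,50]]]
[[[5,9.5,-0.4,-0.1,0.1,-7.5,50]]]
```

Emit:
jog_arm --deltas '[[[10, 5, 0, 0, 0, -7.5, 50], [9, 6, 0, 0, 0, -7.5, 50], [8, 7, 0, 0, 0, -7.5, 50], [7, 8, 0, 0, 0, -7.5, 50], [6, 9, 0, 0, 0, -7.5, 50]]]'

```text
clock: 5.65
eef_pos: [0.4353, 0.2916, 0.1933]
tool_rot: [0.155, 0.988, -0.008, 0.0]
ft_force: [0.2, -0.3, 0.9]
grip_width: 0.0503
```

Emit:
jog_arm --deltas '[[[5, 9, 0, 0, 0, -7.5, 50], [0, 0, 0, 0, 0, 0, 50]]]'

```text
clock: 5.85
eef_pos: [0.4343, 0.3031, 0.1916]
tool_rot: [0.087, 0.996, -0.008, -0.001]
ft_force: [0.2, -1.0, -0.3]
grip_width: 0.0502
```

```bash
cat >> h.py <<'E'
def studs(names=("stud_coarse","stud_fine"),z=.04):
    p,Rm,y,o=pose();print(p.round(4),round(y,2),o["clock"])
    im=camera("wrist")
    for n in names:
      for r in masks_of(n,"wrist")[:1]:
        pt=cv2.findNonZero(r["pixels"].astype(np.uint8))[:,0]
        W=np.array([atz("wrist",q,z,o)[:2] for q in pt]);m=np.median(W,0);u,s,v=np.linalg.svd(W-W.mean(0),full_matrices=False);d=v[0]*np.sign(v[0,0])
        t=(W-m)@d;lo,hi=t.min(),t.max();e=np.array([-d[1],d[0]]);w=(W-m)@e
        ctr=[(s,round(1000*(w[(t-lo>s-.006)&(t-lo<s+.006)].max()+w[(t-lo>s-.006)&(t-lo<s+.006)].min())/2,1)) for s in(.008,.03,.045,.1,.15)]
        print(n,round(r["conf"],2),np.round(r["at"]),"headend",(m+d*lo).round(4),"far",(m+d*hi).round(4),"len",(hi-lo).round(4),"yaw",np.degrees(np.arctan2(d[1],d[0])).round(2),"latmm",ctr)
    return im,o
E
python3 - <<'E'
from h import *
im,o=studs();save("stock2",im)
np.savez("stock2.npz",im=im,p=o["eef_pos"],q=o["tool_rot"])
E
```

```text
[0.4343 0.3031 0.1916] 170.02 5.85
stud_coarse 0.8 [372. 269.] headend [0.4018 0.3562] far [0.5943 0.3178] len 0.1964 yaw -11.26 latmm [(0.008, np.float64(-0.4)), (0.03, np.float64(-0.5)), (0.045, np.float64(-0.6)), (0.1, np.float64(-0.3)), (0.15, np.float64(-1.4))]
stud_fine 0.96 [283. 271.] headend [0.3884 0.2818] far [0.585  0.2439] len 0.2003 yaw -10.91 latmm [(0.008, np.float64(-0.5)), (0.03, np.float64(-1.0)), (0.045, np.float64(-1.5)), (0.1, np.float64(-1.2)), (0.15, np.float64(-0.4))]
```

View pics/stock2.png

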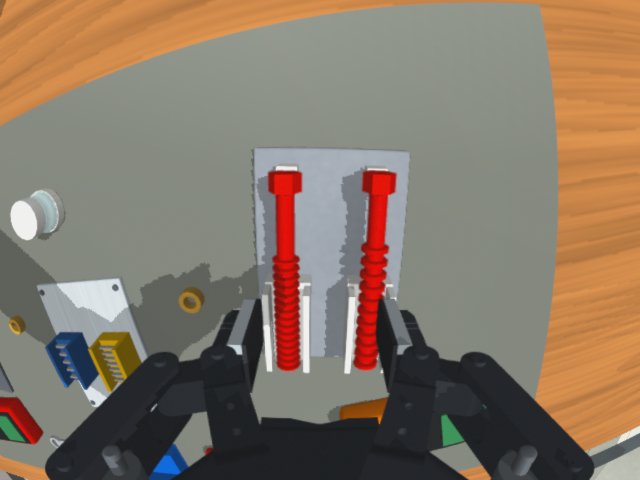

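Both studs are clear: fine at column 285 (head row 182, thread start row 257), coarse at column 378 (head row 182). The yellow comb is at (113,357). Next I'll compute the grasp on the fine stud's neck.

```bash
python3 - <<'E'
from h import *
g=np.load("stock2.npz");o=dict(eef_pos=g["p"],tool_rot=g["q"])
im=g["im"].astype(int);red=(im[...,0]>110)&(im[...,1]<70)&(im[...,2]<70)
# per-row silhouettes
for lo,hi in((255,325),(340,410)):
    for r in list(range(166,200,3))+list(range(205,262,5)):
        c=np.where(red[r,lo:hi])[0]
        if len(c): print(r,c.min()+lo,c.max()+lo,end=" | ")
    print()
for nm,pts in dict(fine=[(285.5,193.5),(285.5,225),(286.5,256)],coarse=[(378,193),(377,220),(376,243)]).items():
    print(nm,[atz("wrist",q,z,o).round(4).tolist() for q,z in zip(pts,(.047,.04,.044))])
E
```

```text
172 269 299 | 175 269 301 | 178 268 301 | 181 268 300 | 184 268 300 | 187 269 300 | 190 269 300 | 193 272 294 | 196 276 293 | 199 276 293 | 205 276 293 | 210 276 293 | 215 276 293 | 220 276 293 | 225 276 293 | 230 276 293 | 235 277 293 | 240 277 293 | 245 277 293 | 250 277 293 | 255 276 295 | 260 273 298 | 
172 363 390 | 175 363 395 | 178 363 395 | 181 363 395 | 184 363 394 | 187 362 394 | 190 362 394 | 193 369 391 | 196 369 387 | 199 369 386 | 205 369 386 | 210 369 386 | 215 368 385 | 220 368 385 | 225 368 385 | 230 368 384 | 235 367 384 | 240 367 383 | 245 362 386 | 250 362 387 | 255 366 383 | 260 361 386 | 
fine [[0.4068, 0.2789, 0.047], [0.4344, 0.2727, 0.04], [0.4601, 0.2686, 0.044]]
coarse [[0.4186, 0.3512, 0.047], [0.4427, 0.3482, 0.04], [0.4612, 0.3445, 0.044]]
```

```bash
python3 - <<'E'
from h import *
plan([(.431,.2735,.12,169),(.431,.2735,.065,169,30)],50)
E
```

```text
[[[-0.9,-13.6,36.2,-0.5,0,0.4,50],
  [-1,-13.9,36.1,-0.5,0,0.4,50],
  [0,0,27.5,0,0,0,50],
  [0,0,27.5,0,0,0,50]]]
```

Emit:
jog_arm --deltas '[[[-1, -14, 36, -0.5, 0, 0.4, 50], [-1, -14, 36, -0.5, 0, 0.4, 50], [0, -1, 27, 0, 0, 0, 50], [0, 0, 26, 0, 0, 0, 50], [0, 0, 0, 0, 0, 0, 50]]]'

```text
clock: 6.5
eef_pos: [0.4337, 0.2693, 0.0654]
tool_rot: [0.103, 0.995, 0.002, 0.003]
ft_force: [-0.4, -0.3, 0.3]
grip_width: 0.0499
```

```bash
python3 - <<'E'
from h import *
p,Rm,y,o=pose();print(p,y,o["clock"])
im=camera("wrist");save("near1",im)
plan([(.431,.2735,.022,169)],50)
E
```

```text
[0.43372335 0.26925639 0.06544955] 168.18322442085017 6.5
[[[4.9,2.2,45.3,0.4,0.4,-0.8,50]]]
```

View pics/near1.png

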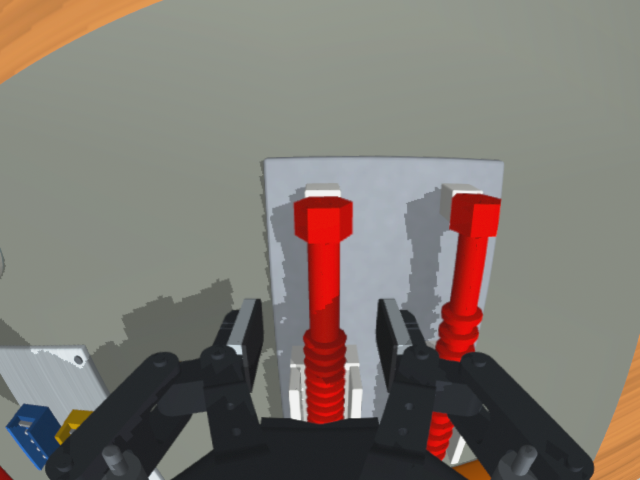

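```bash
python3 - <<'E'
from h import *
p,Rm,y,o=pose()
print(proj("wrist",(.431,.2735,.04),o),atz("wrist",(324,243),.052,o),atz("wrist",(324,328),.042,o),atz("wrist",(324,290),.04,o))
E
```

```text
[322.96879371 277.92504076] [0.40840088 0.27837655 0.052     ] [0.45930949 0.26827322 0.042     ] [0.43782556 0.27264821 0.04      ]
```

Emit:
jog_arm --deltas '[[[3, 2, 24, 0.4, 0.4, -0.8, 50], [1, 1, 17, 0, 0, 0, 50], [0, 0, 0, 0, 0, 0, 50]]]'

```text
clock: 6.85
eef_pos: [0.4366, 0.2759, 0.0309]
tool_rot: [0.098, 0.995, 0.003, 0.004]
ft_force: [-0.3, -0.4, -0.0]
grip_width: 0.0497
```

```bash
python3 - <<'E'
from h import *
p,Rm,y,o=pose();print(p,y,o["clock"]);plan([(.432,.2737,.022,169)],50)
E
```

```text
[0.43661832 0.27588177 0.0308986 ] 168.78409978506198 6.85
[[[4.2,-3.1,8.8,0.4,0.4,-0.2,50]]]
```

Emit:
jog_arm --deltas '[[[4, -3, 9, 0.4, 0.4, 0, 50], [0, 0, 0, 0, 0, 0, 50]]]'

```text
clock: 7.05
eef_pos: [0.434, 0.2747, 0.0245]
tool_rot: [0.098, 0.995, 0.001, 0.002]
ft_force: [-0.6, 0.0, -0.4]
grip_width: 0.0498
```

```bash
python3 - <<'E'
from h import *
p,Rm,y,o=pose();print(p,y,o["clock"]);plan([(.432,.2737,.022,169)],50)
E
```

```text
[0.43402803 0.27471478 0.02445009] 168.72757633573002 7.05
[[[1.8,-1.4,2.4,0.1,0.2,-0.3,50]]]
```

Emit:
jog_arm --deltas '[[[2, -1, 3, 0, 0, 0, 50], [0, 0, 0, 0, 0, 0, 5], [0, 0, 0, 0, 0, 0, 5], [0, 0, 0, 0, 0, 0, 5], [0, 0, 0, 0, 0, 0, 5]]]'

```text
clock: 7.55
eef_pos: [0.4336, 0.2752, 0.0243]
tool_rot: [0.098, 0.995, 0.003, 0.004]
ft_force: [-0.3, -0.7, -0.8]
grip_width: 0.0138
```

Emit:
jog_arm --deltas '[[[0, 0, 0, 0, 0, 0, 5], [0, 0, -20, 0, 0, 0, 5], [0, 0, -30, 0, 0, 0, 5], [0, 0, -40, 0, 0, 0, 5], [0, 0, -30, 0, 0, 0, 5]]]'

```text
clock: 8.05
eef_pos: [0.4278, 0.2718, 0.1413]
tool_rot: [0.098, 0.995, -0.002, -0.003]
ft_force: [0.5, 0.6, -0.3]
grip_width: 0.0139
```

```bash
python3 - <<'E'
from h import *
p,Rm,y,o=pose();print(p,y,o["clock"],o["grip_width"],o["ft_force"])
im=camera("wrist");save("held1",im)
np.savez("held1.npz",im=im,p=o["eef_pos"],q=o["tool_rot"])
plan([(.505,.038,.15,176.3)],5)
E
```

```text
[0.42782367 0.27175836 0.14129948] 168.69786216547084 8.05 0.013913690234689358 [ 0.52281391  0.6398577  -0.31307995]
[[[-19.9,-36,-0.6,0,0,-1.3,5],
  [-19.1,-36.4,-0.6,0,0,-1.3,5],
  [-18.3,-36.8,-0.6,0,0,-1.3,5],
  [-17.5,-37.2,-0.6,0,0,-1.3,5],
  [-16.7,-37.6,-0.6,0,0,-1.3,5]]]
[[[-15.8,-38,-0.6,0,0,-1.3,5]]]
```

View pics/held1.png

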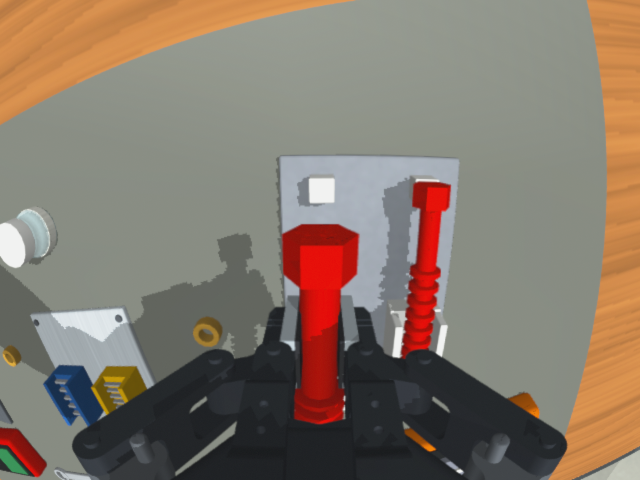

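The fine stud is held level at its neck, with the coarse one still in the stock at (425,260). Moving over the yellow comb.

Emit:
jog_arm --deltas '[[[-20, -36, 0, 0, 0, -1.4, 5], [-20, -37, 0, 0, 0, -1.4, 5], [-19, -37, 0, 0, 0, -1.4, 5], [-18, -37, 0, 0, 0, -1.4, 5], [-18, -38, 0, 0, 0, -1.4, 5]]]'

```text
clock: 8.6
eef_pos: [0.5005, 0.0773, 0.1482]
tool_rot: [0.028, 1.0, 0.003, 0.004]
ft_force: [0.1, 1.1, -2.1]
grip_width: 0.0138
```

Emit:
jog_arm --deltas '[[[-16, -38, 0, 0, 0, -1.4, 5], [0, 0, 0, 0, 0, 0, 5], [0, 0, 0, 0, 0, 0, 5]]]'

```text
clock: 8.9
eef_pos: [0.5155, 0.0315, 0.1468]
tool_rot: [0.02, 1.0, 0.002, 0.003]
ft_force: [0.1, 0.9, -1.0]
grip_width: 0.0138
```

```bash
python3 - <<'E'
from h import *
p,Rm,y,o=pose();print(p,y,o["clock"],o["grip_width"],o["ft_force"])
plan([(.516,.0375,.09,176.3)],5)
E
```

```text
[0.51546946 0.03148445 0.14678438] 177.72245067505247 8.9 0.013785224916155627 [ 0.05481986  0.85949485 -1.03813012]
[[[0,2.9,28.4,0.1,0.2,0.7,5],
  [-0,3,28.4,0.1,0.2,0.7,5]]]
```

Emit:
jog_arm --deltas '[[[0, 3, 28, 0.1, 0.2, 0.7, 5], [0, 3, 28, 0.1, 0.2, 0.7, 5], [0, 0, 0, 0, 0, 0, 5]]]'

```text
clock: 9.2
eef_pos: [0.516, 0.0398, 0.0899]
tool_rot: [0.032, 0.999, 0.001, 0.0]
ft_force: [-0.7, 0.1, -1.2]
grip_width: 0.0144
```

```bash
python3 - <<'E'
from h import *
p,Rm,y,o=pose();print(p,y,o["clock"],o["grip_width"],o["ft_force"])
im=camera("side");m=camera_model("side");print(m["pose"].round(3),m["fovy"])
u=proj("side",(.57,.035,.06)).astype(int);print(u,proj("side",(.58,.035,.06))-proj("side",(.57,.035,.06)))
x0,y0=max(0,u[0]-100),max(0,u[1]-75)
side=im.copy();save("side1",np.hstack([cv2.resize(im[y0:y0+150,x0:x0+200],(640,480),interpolation=cv2.INTER_CUBIC)]))
im=camera("wrist");save("wr1",im)
plan([(.516,.0375,.06,176.3)],5)
E
```

```text
[0.51595236 0.03982782 0.08991262] 176.35407088262127 9.2 0.014414593619946129 [-0.68513349  0.06488741 -1.17044696]
[[-0.858 -0.301  0.416  0.024]
 [-0.513  0.469 -0.719  0.927]
 [ 0.021 -0.83  -0.557  0.794]
 [ 0.     0.     0.     1.   ]] 42.625608270641635
[302 250] [-4.07919407 -1.48545584]
[[[2.5,-2.4,33.1,0.1,0.4,0.1,5]]]
```

View pics/side1.png

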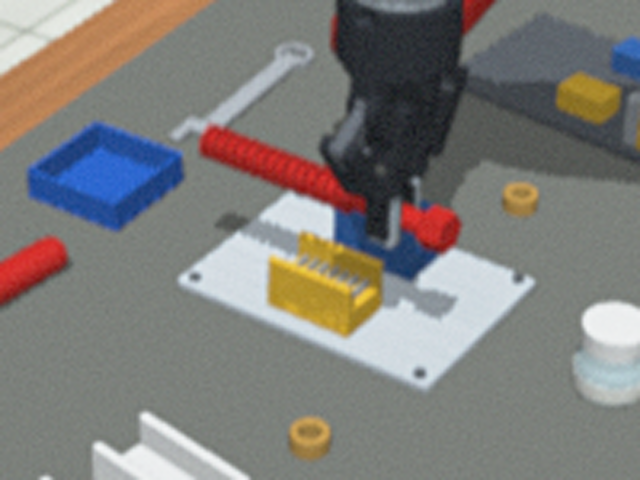

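The side view shows the stud level above the yellow comb. Descending in stages.

Emit:
jog_arm --deltas '[[[1, -2, 20, 0, 0.3, 0, 5], [1, -1, 18, 0, 0, 0, 5], [0, 0, 0, 0, 0, 0, 5]]]'

```text
clock: 9.6
eef_pos: [0.5202, 0.0391, 0.0598]
tool_rot: [0.03, 1.0, 0.002, 0.005]
ft_force: [-0.4, 0.3, -2.1]
grip_width: 0.014
```

```bash
python3 - <<'E'
from h import *
p,Rm,y,o=pose();print(p,y,o["clock"],o["grip_width"],o["ft_force"])
plan([(.516,.0375,.035,176.3)],5)
E
```

```text
[0.52018371 0.03905299 0.05981162] 176.59279082375917 9.6 0.013980458936686646 [-0.35060727  0.29501417 -2.10801076]
[[[4.3,-1.9,24.8,0.2,0.6,0.3,5]]]
```

Emit:
jog_arm --deltas '[[[4, -2, 11, 0.2, 0.6, 0.3, 5], [2, -1, 8, 0, 0, 0, 5], [0, 0, 0, 0, 0, 0, 5]]]'

```text
clock: 9.9
eef_pos: [0.5165, 0.0372, 0.0435]
tool_rot: [0.032, 0.999, 0.0, 0.003]
ft_force: [0.0, 0.1, -1.5]
grip_width: 0.0145
```

```bash
python3 - <<'E'
from h import *
p,Rm,y,o=pose();print(p,y,o["clock"],o["grip_width"],o["ft_force"])
plan([(.516,.0375,.03,176.3)],5)
E
```

```text
[0.51650043 0.03719333 0.04347777] 176.35181447101291 9.9 0.014456976722133363 [ 0.01936842  0.06786213 -1.50832513]
[[[0.6,0.3,13.5,0,0.3,0.1,5]]]
```

Good alignment. I'll go down slowly and watch the force.

Emit:
jog_arm --deltas '[[[1, 0, 8, 0, 0.3, 0, 5], [0, 0, 5, 0, 0, 0, 5], [0, 0, 0, 0, 0, 0, 5]]]'

```text
clock: 10.2
eef_pos: [0.5163, 0.0373, 0.0305]
tool_rot: [0.032, 0.999, 0.0, 0.001]
ft_force: [-0.5, -0.3, -0.4]
grip_width: 0.0144
```

Emit:
jog_arm --deltas '[[[1, 0, 2, 0, 0, 0, 5], [0, 0, 0, 0, 0, 0, 5]]]'

```text
clock: 10.4
eef_pos: [0.5153, 0.0374, 0.0282]
tool_rot: [0.032, 0.999, 0.0, 0.001]
ft_force: [-0.4, -0.3, -0.9]
grip_width: 0.0138
```

Emit:
jog_arm --deltas '[[[0, 0, 2, 0, 0, 0, 5], [0, 0, 0, 0, 0, 0, 5]]]'

```text
clock: 10.6
eef_pos: [0.5155, 0.0373, 0.0262]
tool_rot: [0.032, 0.999, 0.0, 0.001]
ft_force: [0.3, -0.3, -0.8]
grip_width: 0.0136
```

Emit:
jog_arm --deltas '[[[0, 0, 1.5, 0, 0, 0, 5], [0, 0, 0, 0, 0, 0, 5]]]'

```text
clock: 10.8
eef_pos: [0.5157, 0.0374, 0.0248]
tool_rot: [0.032, 0.999, 0.001, 0.001]
ft_force: [0.4, 0.2, -1.2]
grip_width: 0.0141
```

Emit:
jog_arm --deltas '[[[0, 0, 1.5, 0, 0, 0, 5], [0, 0, 0, 0, 0, 0, 5]]]'

```text
clock: 11.0
eef_pos: [0.5161, 0.0374, 0.0238]
tool_rot: [0.032, 0.999, 0.001, 0.002]
ft_force: [-1.7, -0.2, 1.3]
grip_width: 0.0137
```

Contact came only at home height, so it's in step. Releasing and lifting.

Emit:
jog_arm --deltas '[[[0, 0, 0, 0, 0, 0, 45], [0, 0, 0, 0, 0, 0, 45], [0, 0, 0, 0, 0, 0, 45], [0, 0, -20, 0, 0, 0, 45], [0, 0, -40, 0, 0, 0, 45]]]'

```text
clock: 11.5
eef_pos: [0.5116, 0.037, 0.08]
tool_rot: [0.032, 0.999, -0.0, -0.004]
ft_force: [0.4, 1.2, 0.3]
grip_width: 0.0453
```

Emit:
jog_arm --deltas '[[[0, 0, -40, 0, 0, 0, 45], [0, 0, -20, 0, 0, 0, 45], [0, 0, 0, 0, 0, 0, 45]]]'

```text
clock: 11.8
eef_pos: [0.515, 0.0372, 0.1468]
tool_rot: [0.032, 0.999, 0.0, 0.001]
ft_force: [0.1, -0.6, 0.2]
grip_width: 0.0447
```

```bash
python3 - <<'E'
from h import *
im,o=studs(("stud_fine",));save("fine_g",im);np.savez("fine_g.npz",im=im,p=o["eef_pos"],q=o["tool_rot"])
im=camera("side");u=proj("side",(.57,.035,.04)).astype(int)
a=cv2.resize(im[u[1]-60:u[1]+60,u[0]-80:u[0]+80],(400,300),interpolation=cv2.INTER_CUBIC)
b=np.load("fine_g.npz")["im"];b=cv2.resize(b[100:460,80:560],(400,300))
save("chk1",np.hstack([a,b]))
plan([(.441,.3485,.15,169)],45)
E
```

```text
[0.515  0.0372 0.1468] 176.34 11.8
stud_fine 0.8 [318. 288.] headend [0.4715 0.0412] far [0.6706 0.0265] len 0.1997 yaw -4.22 latmm [(0.008, np.float64(-0.3)), (0.03, np.float64(0.3)), (0.045, np.float64(0.4)), (0.1, np.float64(0.3)), (0.15, np.float64(0.0))]
[[[13,43.8,-1,-0,-0.1,1,45],
  [13.8,43.5,-1,-0,-0.1,1,45],
  [14.6,43.3,-1,-0,-0.1,1,45],
  [15.4,43,-1,-0,-0.1,1,45],
  [16.2,42.7,-1,-0,-0.1,1,45]]]
[[[16.9,42.4,-1,-0,-0.1,1,45],
  [17.7,42.1,-1,-0,-0.1,1,45]]]
```

View pics/chk1.png

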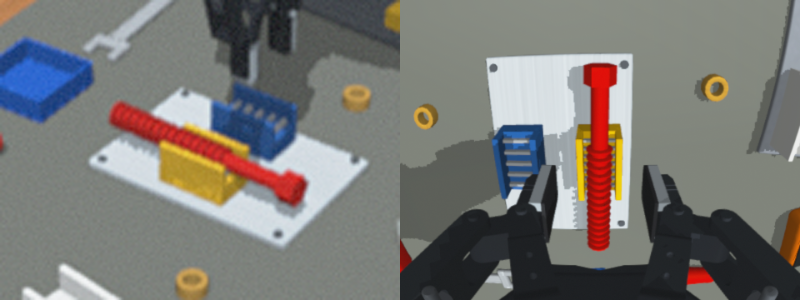

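The fine stud lies home in the yellow comb. Now the coarse stud: I'll move there and also localise the blue comb's ribs from the last frame.

Emit:
jog_arm --deltas '[[[13, 45, 0, 0, 0, 1, 45], [14, 45, 0, 0, 0, 1, 45], [15, 44, 0, 0, 0, 1, 45], [15, 44, 0, 0, 0, 1, 45], [16, 44, 0, 0, 0, 1, 45]]]'

```text
clock: 12.45
eef_pos: [0.4581, 0.2639, 0.1324]
tool_rot: [0.085, 0.996, -0.005, -0.01]
ft_force: [0.5, 0.0, -0.6]
grip_width: 0.0449
```

Emit:
jog_arm --deltas '[[[17, 43, 0, 0, 0, 1, 45], [17, 43, 0, 0, 0, 1, 45], [0, 0, 0, 0, 0, 0, 45]]]'

```text
clock: 12.75
eef_pos: [0.4339, 0.3611, 0.1246]
tool_rot: [0.1, 0.995, -0.008, -0.014]
ft_force: [0.7, -1.1, 0.3]
grip_width: 0.0446
```

```bash
python3 - <<'E'
from h import *
g=np.load("fine_g.npz");o=dict(eef_pos=g["p"],tool_rot=g["q"]);im=g["im"].astype(int)
gray=((im.max(2)-im.min(2))<40)&(im.max(2)>110)
hsvb=((im[...,2]-im[...,0])>60).astype(np.uint8);hsvb[:, :180]=0;hsvb[:,270:]=0;hsvb[:230]=0;hsvb[360:]=0
x,y,w,h=cv2.boundingRect(cv2.findNonZero(hsvb));print("blue",x,y,w,h)
m=np.zeros_like(hsvb);m[y+3:y+h-3,x+8:x+w-8]=gray[y+3:y+h-3,x+8:x+w-8]
n,l,s,c=cv2.connectedComponentsWithStats(m)
for i in range(1,n):
    if s[i,4]>25: print(s[i],c[i].round(1),atz("wrist",c[i],.032,o).round(4))
im,o=studs(("stud_coarse",));np.savez("coarse_s.npz",im=im,p=o["eef_pos"],q=o["tool_rot"])
im=im.astype(int);red=(im[...,0]>110)&(im[...,1]<70)&(im[...,2]<70)
for r in range(180,360,6):
    cc=np.where(red[r,200:440])[0]
    if len(cc): print(r,cc.min()+200,cc.max()+200,end=" | ")
plan([(.441,.3485,.065,169)],45)
E
```

```text
blue 190 250 61 89
[204 266  31   6 155] [219.5 268.9] [ 0.5395 -0.0411  0.032 ]
[205 282  32   4 122] [220.9 283.5] [ 0.552  -0.0421  0.032 ]
[208 295  30   4 101] [221.5 296.8] [ 0.5638 -0.0437  0.032 ]
[209 308  28   4  95] [221.8 309.6] [ 0.5756 -0.0455  0.032 ]
[212 320  17   5  51] [220.4 321.8] [ 0.5874 -0.049   0.032 ]
[238 323   5  13  38] [240.7 330.7] [ 0.5965 -0.0329  0.032 ]
[209 327  18   9 118] [217.4 331.3] [ 0.5968 -0.0534  0.032 ]
[0.4339 0.3611 0.1246] 168.52 12.75
stud_coarse 0.44 [306. 316.] headend [0.4007 0.3563] far [0.5854 0.3213] len 0.1881 yaw -10.71 latmm [(0.008, np.float64(-0.6)), (0.03, np.float64(-0.7)), (0.045, np.float64(-0.5)), (0.1, np.float64(-0.7)), (0.15, np.float64(-0.9))]
210 282 324 | 216 282 324 | 222 282 324 | 228 282 324 | 234 286 317 | 240 292 315 | 246 292 315 | 252 292 315 | 258 292 315 | 264 293 315 | 270 293 315 | 276 293 315 | 282 293 315 | 288 294 315 | 294 294 319 | 300 289 321 | 306 290 318 | 312 295 321 | 318 289 321 | 324 294 320 | 330 290 321 | 336 292 319 | 342 291 321 | 348 292 320 | 354 292 320 | [[[-4.8,-2.6,29.7,-0.6,-0.8,-0.3,45],
  [-4.4,-2.9,29.7,-0.6,-0.8,-0.3,45]]]
```

Emit:
jog_arm --deltas '[[[-5, -5, 28, -0.6, -0.8, 0, 45], [-4, -5, 28, -0.6, -0.8, -0.3, 45], [0, 0, 0, 0, 0, 0, 45]]]'

```text
clock: 13.15
eef_pos: [0.4398, 0.3392, 0.0647]
tool_rot: [0.101, 0.995, -0.003, -0.001]
ft_force: [-0.7, -0.1, 0.3]
grip_width: 0.045
```

```bash
python3 - <<'E'
from h import *
g=np.load("coarse_s.npz");o=dict(eef_pos=g["p"],tool_rot=g["q"])
print([atz("wrist",q,z,o).round(4) for q,z in (((303.5,233),.052),((303.5,264),.04),((304.5,295),.04))])
p,Rm,y,o=pose();print(p,y,o["clock"]);plan([(.441,.3485,.022,169)],45)
E
```

```text
[array([0.4167, 0.3539, 0.052 ]), array([0.441, 0.348, 0.04 ]), array([0.4635, 0.3438, 0.04  ])]
[0.43983729 0.33915669 0.06473947] 168.43036548871996 13.15
[[[0.7,9.6,42.7,-0.3,-0,-0.6,45]]]
```

Emit:
jog_arm --deltas '[[[2, 9, 18, -0.3, 0, -0.4, 45], [1, 1, 18, 0, 0, 0, 45], [0, 0, 0, 0, 0, 0, 45]]]'

```text
clock: 13.45
eef_pos: [0.4402, 0.3452, 0.0291]
tool_rot: [0.101, 0.995, -0.001, -0.001]
ft_force: [0.2, -0.5, -0.3]
grip_width: 0.0451
```

```bash
python3 - <<'E'
from h import *
p,Rm,y,o=pose();print(p,y,o["clock"]);plan([(.44,.3483,.0235,169)],45)
E
```

```text
[0.44023589 0.34516987 0.02910595] 168.41239266222487 13.45
[[[0.8,3,5.6,-0.1,-0.1,-0.6,45]]]
```

Emit:
jog_arm --deltas '[[[1, 3, 6, 0, 0, -0.6, 45], [0, 0, 0, 0, 0, 0, 45], [0, 0, 0, 0, 0, 0, 5], [0, 0, 0, 0, 0, 0, 5], [0, 0, 0, 0, 0, 0, 5]]]'

```text
clock: 13.95
eef_pos: [0.4428, 0.3484, 0.0272]
tool_rot: [0.097, 0.995, 0.001, 0.001]
ft_force: [-0.5, -0.3, -1.6]
grip_width: 0.0138
```

Emit:
jog_arm --deltas '[[[0, 0, 0, 0, 0, 0, 5], [0, 0, 0, 0, 0, 0, 5], [0, 0, -20, 0, 0, 0, 5], [0, 0, -40, 0, 0, 0, 5], [0, 0, -40, 0, 0, 0, 5]]]'

```text
clock: 14.45
eef_pos: [0.4375, 0.3446, 0.1223]
tool_rot: [0.097, 0.995, -0.005, -0.006]
ft_force: [0.7, 0.5, -1.9]
grip_width: 0.0137
```

```bash
python3 - <<'E'
from h import *
p,Rm,y,o=pose();print(p,y,o["clock"],o["grip_width"],o["ft_force"])
im=camera("wrist").astype(int);red=(im[...,0]>110)&(im[...,1]<70)&(im[...,2]<70)
for r in range(200,440,8):
    cc=np.where(red[r,240:400])[0]
    if len(cc): print(r,cc.min()+240,cc.max()+240,end=" | ")
plan([(.508,-.0395,.15,176.7)],5)
E
```

```text
[0.43746267 0.34462712 0.12225376] 168.90519111511662 14.45 0.013729357404686894 [ 0.66740162  0.482651   -1.94136116]
232 297 341 | 240 283 356 | 248 283 355 | 256 283 355 | 264 284 355 | 272 284 354 | 280 287 352 | 288 296 343 | 296 300 339 | 304 301 339 | 312 302 337 | 320 303 336 | 328 303 336 | 336 303 335 | 344 303 335 | 352 303 335 | 360 303 335 | 368 303 335 | 376 303 336 | 384 302 337 | 392 297 338 | 400 296 343 | 408 296 343 | 416 296 343 | [[[-15.6,-40.7,-2.2,-0,-0,-0.9,5],
  [-15,-41,-2.2,-0,-0,-0.9,5],
  [-14.4,-41.2,-2.2,-0,-0,-0.9,5],
  [-13.7,-41.4,-2.2,-0,-0,-0.9,5],
  [-13.1,-41.6,-2.2,-0,-0,-0.9,5]]]
[[[-12.5,-41.8,-2.2,-0,-0,-0.9,5],
  [-11.8,-42,-2.2,-0,-0,-0.9,5],
  [-11.2,-42.1,-2.2,-0,-0,-0.9,5],
  [-10.6,-42.3,-2.2,-0,-0,-0.9,5]]]
```

Emit:
jog_arm --deltas '[[[-16, -41, 0, 0, 0, -0.9, 5], [-16, -41, 0, 0, 0, -0.9, 5], [-15, -42, 0, 0, 0, -0.9, 5], [-15, -42, 0, 0, 0, -0.9, 5], [-14, -42, 0, 0, 0, -0.9, 5]]]'

```text
clock: 15.0
eef_pos: [0.4865, 0.1318, 0.1332]
tool_rot: [0.049, 0.999, 0.003, 0.003]
ft_force: [1.0, 0.4, -1.3]
grip_width: 0.0135
```

Emit:
jog_arm --deltas '[[[-13, -42, 0, 0, 0, -0.9, 5], [-13, -42, 0, 0, 0, -0.9, 5], [-12, -42, 0, 0, 0, -0.9, 5], [0, 0, 0, 0, 0, 0, 5]]]'

```text
clock: 15.4
eef_pos: [0.5147, -0.0069, 0.1321]
tool_rot: [0.027, 1.0, 0.002, 0.004]
ft_force: [0.3, 0.8, -1.5]
grip_width: 0.0141
```

```bash
python3 - <<'E'
from h import *
p,Rm,y,o=pose();print(p,y,o["clock"],o["grip_width"],o["ft_force"])
def sil(im):
    im=im.astype(int);red=(im[...,0]>110)&(im[...,1]<70)&(im[...,2]<70);w={}
    for r in range(215,430):
        cc=np.where(red[r,240:400])[0]
        if len(cc): w[r]=len(cc)
    return w
T=np.array(camera_model("wrist")["T_tool_cam"])
I=dict(eef_pos=np.zeros(3),tool_rot=np.array([0,0,0,1.]))
im=camera("wrist")
for nm,i,off in(("fine",np.load("held1.npz")["im"],.0157),("coarse",im,.0128)):
    w=sil(i);rs=sorted(w)
    top=rs[0];sh=[r for r in rs if r>270 and w[r]<50][0]
    tr=[r for r in rs if r>340 and w[r]>40][:1]
    print(nm,top,sh,tr,[ (r,w[r]) for r in range(276,300,2) if r in w])
    for k,(r,dz) in dict(end=(top,.013),sh=(sh,.0)).items():
        print(k,atz("wrist",(320,r),-(off+dz),I).round(4))
plan([(.510,-.0395,.10,176.7)],5)
E
```

```text
[ 0.5147431  -0.00692054  0.13211013] 176.88229506135502 15.4 0.01408300085934097 [ 0.34511469  0.7989892  -1.47487032]
fine 224 284 [389] [(276, 67), (278, 63), (280, 58), (282, 54), (284, 49), (286, 44), (288, 41), (290, 40), (292, 40), (294, 40), (296, 41), (298, 41)]
end [ 0.0499  0.0006 -0.0287]
sh [ 0.0223  0.0007 -0.0157]
coarse 215 334 [341] [(276, 93), (278, 93), (280, 96), (282, 96), (284, 92), (286, 83), (288, 78), (290, 74), (292, 72), (294, 72), (296, 70), (298, 70)]
end [ 0.0521  0.0006 -0.0258]
sh [-0.0023  0.0008 -0.0128]
[[[2.4,-35.1,31.7,0.4,0.4,0.3,5]]]
```

Emit:
jog_arm --deltas '[[[1, -16, 15, 0.4, 0.4, 0.3, 5], [1, -16, 15, 0, 0, 0, 5], [0, 0, 0, 0, 0, 0, 5]]]'

```text
clock: 15.75
eef_pos: [0.51, -0.0347, 0.101]
tool_rot: [0.028, 1.0, 0.001, -0.0]
ft_force: [0.3, 0.2, -1.8]
grip_width: 0.0139
```

```bash
python3 - <<'E'
from h import *
I=dict(eef_pos=np.zeros(3),tool_rot=np.array([0,0,0,1.]))
for nm,off,e,s,t in(("fine",.0157,224,284,389),("coarse",.0128,231,287,391)):
    print(nm,[atz("wrist",(320,r),-(off+dz),I)[0].round(4) for r,dz in((e,-.013),(s,.012),(t,.008))])
p,Rm,y,o=pose();print(p,y,o["clock"],o["grip_width"],o["ft_force"])
plan([(.510,-.0395,.06,176.9)],5)
E
```

```text
fine [np.float64(0.0421), np.float64(0.0282), np.float64(-0.0235)]
coarse [np.float64(0.0383), np.float64(0.0256), np.float64(-0.0273)]
[ 0.51003591 -0.03470554  0.10095877] 176.79256068185563 15.75 0.0139287958460996 [ 0.33337919  0.21787807 -1.81515689]
[[[-0.3,-4.8,41,0.1,-0,-0.1,5]]]
```

Emit:
jog_arm --deltas '[[[1, -5, 20, 0, 0, 0, 5], [1, 0, 20, 0, 0, 0, 5], [1, 0, 0, 0, 0, 0, 5]]]'

```text
clock: 16.05
eef_pos: [0.5075, -0.0352, 0.0612]
tool_rot: [0.026, 1.0, 0.002, 0.001]
ft_force: [-1.0, 0.1, -1.6]
grip_width: 0.0138
```

```bash
python3 - <<'E'
from h import *
p,Rm,y,o=pose();print(p,y,o["clock"],o["grip_width"],o["ft_force"])
plan([(.509,-.0397,.045,176.5)],5)
E
```

```text
[ 0.5074967  -0.03516613  0.06123725] 177.04516360251648 16.05 0.013784346432051675 [-1.03313826  0.11175068 -1.64251513]
[[[-1.7,-4.5,16.2,0.2,0.1,0.5,5]]]
```

Emit:
jog_arm --deltas '[[[-1, -5, 8, 0.2, 0.1, 0.5, 5], [0, -1, 7, 0, 0, 0, 5], [0, 0, 0, 0, 0, 0, 5]]]'

```text
clock: 16.35
eef_pos: [0.5097, -0.039, 0.0474]
tool_rot: [0.029, 1.0, 0.0, 0.001]
ft_force: [-0.2, 0.4, -1.4]
grip_width: 0.0138
```

```bash
python3 - <<'E'
from h import *
p,Rm,y,o=pose();print(p,y,o["clock"],o["grip_width"],o["ft_force"])
plan([(.509,-.0397,.035,176.5)],5)
E
```

```text
[ 0.50966559 -0.03896266  0.04744136] 176.7276797865653 16.35 0.013758997279701516 [-0.24102909  0.4490883  -1.40633067]
[[[0.6,-0.8,12.4,0,0.1,0.2,5]]]
```

Emit:
jog_arm --deltas '[[[1, -1, 8, 0, 0, 0.2, 5], [0, 0, 5, 0, 0, 0, 5], [0, 0, 0, 0, 0, 0, 5]]]'

```text
clock: 16.65
eef_pos: [0.5098, -0.0398, 0.0346]
tool_rot: [0.03, 1.0, 0.0, 0.002]
ft_force: [0.3, 0.1, -1.4]
grip_width: 0.0137
```

Emit:
jog_arm --deltas '[[[0, 0, 2, 0, 0, 0, 5], [0, 0, 0, 0, 0, 0, 5]]]'

```text
clock: 16.85
eef_pos: [0.5098, -0.0399, 0.0325]
tool_rot: [0.03, 1.0, 0.0, 0.002]
ft_force: [-0.8, -0.2, -1.5]
grip_width: 0.0136
```

Emit:
jog_arm --deltas '[[[0, 0, 2, 0, 0, 0, 5], [0, 0, 0, 0, 0, 0, 5]]]'

```text
clock: 17.05
eef_pos: [0.5101, -0.04, 0.0306]
tool_rot: [0.031, 1.0, 0.0, 0.003]
ft_force: [-0.7, -0.2, -1.7]
grip_width: 0.0138
```

Emit:
jog_arm --deltas '[[[0, 0, 1.5, 0, 0, 0, 5], [0, 0, 0, 0, 0, 0, 5]]]'

```text
clock: 17.25
eef_pos: [0.5103, -0.0401, 0.0291]
tool_rot: [0.031, 1.0, 0.0, 0.003]
ft_force: [-0.5, 0.3, -1.6]
grip_width: 0.0138
```

No contact yet below the riding height, so I'll keep going down.

Emit:
jog_arm --deltas '[[[0, 0, 1.5, 0, 0, 0, 5], [0, 0, 0, 0, 0, 0, 5]]]'

```text
clock: 17.45
eef_pos: [0.5104, -0.0401, 0.0276]
tool_rot: [0.031, 1.0, 0.0, 0.003]
ft_force: [0.0, -0.1, -2.0]
grip_width: 0.0137
```

Emit:
jog_arm --deltas '[[[0, 0, 1, 0, 0, 0, 5], [0, 0, 0, 0, 0, 0, 5]]]'

```text
clock: 17.65
eef_pos: [0.5104, -0.0401, 0.0267]
tool_rot: [0.031, 1.0, 0.0, 0.003]
ft_force: [-0.1, -0.1, -0.1]
grip_width: 0.0139
```

Emit:
jog_arm --deltas '[[[0, 0, 0.5, 0, 0, 0, 5], [0, 0, 0, 0, 0, 0, 45], [0, 0, 0, 0, 0, 0, 45], [0, 0, 0, 0, 0, 0, 45], [0, 0, -20, 0, 0, 0, 45]]]'

```text
clock: 18.15
eef_pos: [0.5091, -0.04, 0.045]
tool_rot: [0.031, 1.0, 0.0, 0.002]
ft_force: [0.3, 0.3, -0.3]
grip_width: 0.0451
```

Emit:
jog_arm --deltas '[[[0, 0, -40, 0, 0, 0, 45], [0, 0, -40, 0, 0, 0, 45], [0, 0, -25, 0, 0, 0, 45], [0, 0, 0, 0, 0, 0, 45]]]'

```text
clock: 18.55
eef_pos: [0.5098, -0.0401, 0.1553]
tool_rot: [0.031, 1.0, 0.0, 0.003]
ft_force: [0.6, -0.2, -0.6]
grip_width: 0.045
```

```bash
python3 - <<'E'
from h import *
im,o=studs();np.savez("both_g.npz",im=im,p=o["eef_pos"],q=o["tool_rot"])
s=camera("side");u=proj("side",(.57,.0,.04)).astype(int)
a=cv2.resize(s[u[1]-60:u[1]+60,u[0]-80:u[0]+80],(400,300),interpolation=cv2.INTER_CUBIC)
b=cv2.resize(im[100:460,80:560],(400,300))
save("chk2",np.hstack([a,b]))
E
```

```text
[ 0.5098 -0.0401  0.1553] 176.49 18.55
stud_coarse 0.97 [318. 284.] headend [ 0.4689 -0.0371] far [ 0.667  -0.0494] len 0.1985 yaw -3.55 latmm [(0.008, np.float64(0.3)), (0.03, np.float64(0.4)), (0.045, np.float64(0.4)), (0.1, np.float64(0.5)), (0.15, np.float64(-0.3))]Traceback (most recent call last):
  File "<stdin>", line 2, in <module>
  File "h.py", line 54, in studs
    ctr=[(s,round(1000*(w[(t-lo>s-.006)&(t-lo<s+.006)].max()+w[(t-lo>s-.006)&(t-lo<s+.006)].min())/2,1)) for s in(.008,.03,.045,.1,.15)]
                        ~~~~~~~~~~~~~~~~~~~~~~~~~~~~~~~~~~^^
    return umr_maximum(a, axis, None, out, keepdims, initial, where)
ValueError: zero-size array to reduction operation maximum which has no identity
```

```bash
python3 - <<'E'
from h import *
im=camera("wrist")
s=camera("side");u=proj("side",(.57,.0,.04)).astype(int)
a=cv2.resize(s[u[1]-60:u[1]+60,u[0]-80:u[0]+80],(400,300),interpolation=cv2.INTER_CUBIC)
b=cv2.resize(im[100:460,80:560],(400,300))
save("chk2",np.hstack([a,b]))
plan([(.633,.030,.10,176.3)],45)
E
```

```text
[[[-30.7,19.3,12.3,0,-0.1,0,45],
  [-30.7,19.4,12.3,0,-0.1,0,45],
  [-30.7,19.4,12.3,0,-0.1,0,45],
  [-30.6,19.4,12.4,0,-0.1,0,45]]]
```

View pics/chk2.png

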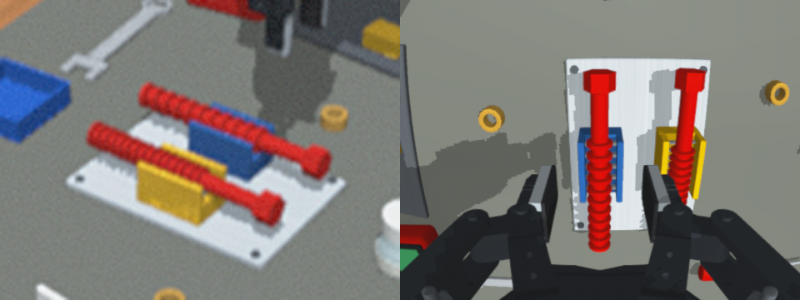

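Both studs lie in their combs (10 pictures viewed). Next I'll take the fine stud by its free threaded end.

Emit:
jog_arm --deltas '[[[-31, 19, 12, 0, 0, 0, 45], [-31, 19, 12, 0, 0, 0, 45], [-31, 19, 12, 0, 0, 0, 45], [-31, 19, 12, 0, 0, 0, 45], [0, 0, 0, 0, 0, 0, 45]]]'

```text
clock: 19.3
eef_pos: [0.632, 0.0297, 0.0891]
tool_rot: [0.032, 0.999, -0.0, -0.011]
ft_force: [-0.8, -0.2, -0.1]
grip_width: 0.0448
```

```bash
python3 - <<'E'
from h import *
p,Rm,y,o=pose();print(p,y,o["clock"],o["grip_width"],o["ft_force"])
plan([(.633,.030,.06,176.3)],45)
E
```

```text
[0.63197245 0.02968847 0.08905684] 176.32100778627944 19.3 0.04482871346712992 [-0.8012487  -0.18715898 -0.09320535]
[[[-1.6,0.4,29,-0.1,-1.2,0,45]]]
```

Emit:
jog_arm --deltas '[[[-1, 0, 28, 0, -1.2, 0, 45], [-1, 0, 20, 0, 0, 0, 45], [0, 0, 0, 0, 0, 0, 45]]]'

```text
clock: 19.6
eef_pos: [0.6301, 0.0298, 0.0341]
tool_rot: [0.031, 0.999, -0.001, -0.005]
ft_force: [0.0, 0.6, 0.6]
grip_width: 0.045
```

```bash
python3 - <<'E'
from h import *
p,Rm,y,o=pose();print(p,y,o["clock"],o["grip_width"],o["ft_force"])
plan([(.633,.030,.0235,176.3)],45)
E
```

```text
[0.63012994 0.0297904  0.03407584] 176.4063927265096 19.6 0.04496177509944403 [0.02932513 0.63434837 0.62811723]
[[[-2.9,0.4,10.5,-0.1,-0.5,0.1,45]]]
```

Emit:
jog_arm --deltas '[[[-2, 0, 8, 0, -0.5, 0, 45], [0, 0, 3, 0, 0, 0, 45], [0, 0, 0, 0, 0, 0, 5], [0, 0, 0, 0, 0, 0, 5], [0, 0, 0, 0, 0, 0, 5]]]'

```text
clock: 20.1
eef_pos: [0.6314, 0.0286, 0.0242]
tool_rot: [0.032, 0.999, -0.001, 0.0]
ft_force: [-0.1, -0.3, -0.9]
grip_width: 0.0207
```

Emit:
jog_arm --deltas '[[[0, 0, 0, 0, 0, 0, 5], [0, 0, 0, 0, 0, 0, 5], [0, 0, -15, 0, 0, 0, 5], [0, 0, -30, 0, 0, 0, 5], [0, 0, -40, 0, 0, 0, 5]]]'

```text
clock: 20.6
eef_pos: [0.6267, 0.0285, 0.1051]
tool_rot: [0.032, 0.999, -0.002, -0.006]
ft_force: [1.2, -0.4, -1.1]
grip_width: 0.021
```

```bash
python3 - <<'E'
from h import *
p,Rm,y,o=pose();print(p,y,o["clock"],o["grip_width"],o["ft_force"])
# rack estimate from first rack picture pose
im=cv2.imread("pics/rack.png")
T=dict(eef_pos=np.array([.5448,-.3185,.2210]),tool_rot=(down(-8.2)).as_quat())
for n,q in dict(fine=[(292,202),(292,247)],coarse=[(371,202),(371,246)]).items(): print(n,[atz("wrist",k,.028,T)[:2].round(4) for k in q])
im=camera("wrist").astype(int);red=(im[...,0]>110)&(im[...,1]<70)&(im[...,2]<70)
for r in range(130,440,10):
    cc=np.where(red[r,270:370])[0]
    if len(cc): print(r,cc.min()+270,cc.max()+270,end=" | ")
E
```

```text
[0.6266826  0.02846572 0.10511931] 176.32578952440184 20.6 0.02097541906775513 [ 1.19322979 -0.40836789 -1.07775969]
fine [array([ 0.5527, -0.2947]), array([ 0.5088, -0.2874])]
coarse [array([ 0.5425, -0.3675]), array([ 0.499 , -0.3631])]
130 298 344 | 140 288 352 | 150 298 344 | 160 297 344 | 170 290 352 | 180 298 343 | 190 287 353 | 200 298 342 | 210 287 353 | 220 299 342 | 230 289 351 | 240 292 349 | 250 290 350 | 260 291 349 | 270 290 349 | 280 291 349 | 290 290 349 | 300 291 348 | 310 290 349 | 320 292 347 | 330 293 344 | 340 295 343 | 350 294 345 | 360 295 342 | 370 294 344 | 380 294 344 | 390 293 344 | 400 299 340 |
```

```bash
python3 - <<'E'
from h import *
plan([(.598,-.300,.12,172)],5)
E
```

```text
[[[1.7,-47.2,-0.7,-0,0,0.6,5],
  [1.2,-47.2,-0.7,-0,0,0.6,5],
  [0.7,-47.2,-0.7,-0,0,0.6,5],
  [0.2,-47.2,-0.8,-0,0,0.6,5],
  [-0.3,-47.2,-0.8,-0,0,0.6,5]]]
[[[-0.8,-47.2,-0.8,-0,0,0.6,5],
  [-1.3,-47.2,-0.8,-0,0,0.6,5]]]
```

Emit:
jog_arm --deltas '[[[2, -47, -2, 0, 0, 0.6, 5], [1, -47, -2, 0, 0, 0.6, 5], [1, -47, -2, 0, 0, 0.6, 5], [0, -47, -2, 0, 0, 0.6, 5], [0, -47, -2, 0, 0, 0.6, 5]]]'

```text
clock: 21.15
eef_pos: [0.6143, -0.2042, 0.1313]
tool_rot: [0.051, 0.999, -0.001, 0.008]
ft_force: [0.5, -0.4, -1.1]
grip_width: 0.0211
```

Emit:
jog_arm --deltas '[[[-1, -47, -2, 0, 0, 0.6, 5], [-1, -47, -2, 0, 0, 0.6, 5], [0, 0, 0, 0, 0, 0, 5], [0, 0, 0, 0, 0, 0, 5]]]'

```text
clock: 21.55
eef_pos: [0.6044, -0.3099, 0.1364]
tool_rot: [0.067, 0.998, -0.002, 0.01]
ft_force: [-0.1, 0.1, -1.1]
grip_width: 0.0213
```

```bash
python3 - <<'E'
from h import *
p,Rm,y,o=pose();print(p,y,o["clock"],o["grip_width"],o["ft_force"])
im=camera("wrist");np.savez("rackf.npz",im=im,p=o["eef_pos"],q=o["tool_rot"])
save("rackf",cv2.resize(im[60:360,160:560],(800,600),interpolation=cv2.INTER_CUBIC))
E
```

```text
[ 0.60437922 -0.30994314  0.13640429] 172.3022365228013 21.55 0.021250625814243657 [-0.0848717   0.13526404 -1.11992003]
```

View pics/rackf.png

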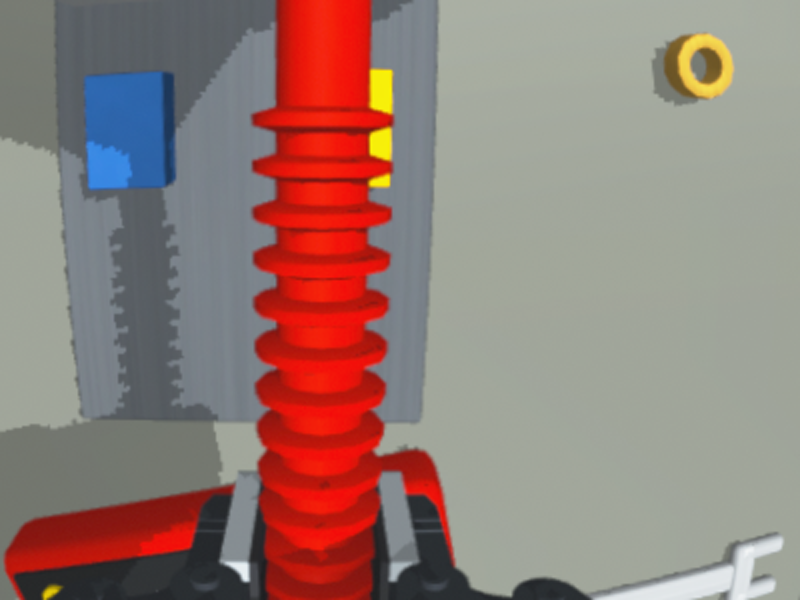

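The stud is held over the yellow bay, 5–10 mm to the right of it. The blue rest's top is at crop (86,75)–(166,187), the yellow rest's right edge at column 392, and the rack's far edge runs from (82,418) to (421,422).

```bash
python3 - <<'E'
from h import *
g=np.load("rackf.npz");o=dict(eef_pos=g["p"],tool_rot=g["q"])
f=lambda u,v,z:atz("wrist",(160+u/2,60+v/2),z,o)[:2]
a,b,c,d=[f(*q,.028) for q in((86,75),(163,72),(166,187),(88,189))]
print("blue rest near L,R far R,L",a.round(4),b.round(4),c.round(4),d.round(4),"width",np.linalg.norm(a-b).round(4),"len",np.linalg.norm(b-c).round(4))
yn,yf=f(392,69,.028),f(392,187,.028);print("yellow R edge",yn.round(4),yf.round(4))
e1,e2=f(82,418,.008),f(421,422,.008);print("rack far",e1.round(4),e2.round(4),np.linalg.norm(e1-e2))
yaw=np.degrees(np.arctan2(*( (c-b)+(d-a)+(yf-yn))[::-1]));yw=np.degrees(np.arctan2(*(e2-e1)[::-1]))-90
print("yaw",yaw,yw)
t=np.radians(-8);ex=np.array([np.cos(t),np.sin(t)]);ey=np.array([-ex[1],ex[0]])
w=np.linalg.norm(a-b)
cB=(a+b+c+d)/4; print("coarse origin",cB+.005*ex)
print("fine origin by offset",cB+.005*ex+.076*ey, "by edge",(yn+yf)/2+.005*ex-ey*w/2)
m=(e1+e2)/2;print("rack centre",m-.112*ex,"fine",m-.112*ex+.038*ey)
# first picture, same features: rest corners (unflipped)
im=g["im"].astype(int);red=(im[...,0]>110)&(im[...,1]<70)&(im[...,2]<70)
for r in range(0,100,6):
    cc=np.where(red[r,270:400])[0]
    if len(cc): print(r,cc.min()+270,cc.max()+270,end=" | ")
print()
yel=(im[...,0]>150)&(im[...,2]<60)&(im[...,1]>120);blu=(im[...,2]-im[...,0])>60
for r in range(0,60,6): 
    cc=np.where(yel[r])[0];bb=np.where(blu[r])[0];print(r,"y",cc[[0,-1]] if len(cc) else "","b",bb[[0,-1]] if len(bb) else "",end=" | ")
E
```

```text
blue rest near L,R far R,L [ 0.4979 -0.3747] [ 0.5022 -0.3481] [ 0.5411 -0.3535] [ 0.537  -0.3811] width 0.027 len 0.0393
yellow R edge [ 0.5123 -0.2731] [ 0.5518 -0.2778]
rack far [ 0.6299 -0.4119] [ 0.6492 -0.2743] 0.13901169903096194
yaw -8.001290007058705 -7.982446900324163
coarse origin [ 0.5244901  -0.36506328]
fine origin by offset [ 0.53506725 -0.2898029 ] by edge [ 0.53516361 -0.28953007]
rack centre [ 0.52861813 -0.32752   ] fine [ 0.53390671 -0.28988981]
0 299 344 | 6 299 344 | 12 299 344 | 18 299 344 | 24 299 344 | 30 299 344 | 36 299 344 | 42 299 344 | 48 298 344 | 54 298 344 | 60 298 345 | 66 298 345 | 72 298 345 | 78 298 344 | 84 298 344 | 90 298 344 | 96 298 343 | 
0 y [297 375] b [179 253] | 6 y [297 375] b [178 251] | 12 y [346 375] b [178 251] | 18 y [297 375] b [178 251] | 24 y [346 375] b [178 251] | 30 y [346 375] b [178 251] | 36 y [346 354] b [178 257] | 42 y  b [199 217] | 48 y  b  | 54 y  b  |
```

Three estimates agree: fine bay origin at (0.535, −0.290), coarse at (0.5245, −0.365), yaw −8°. Target TCP is (0.598, −0.299).

```bash
python3 - <<'E'
from h import *
plan([(.598,-.299,.09,172)],5)
E
```

```text
[[[4.3,5.2,23.1,-0.1,0.6,0.2,5],
  [4.1,5.1,23.2,-0.1,0.6,0.2,5]]]
```

Emit:
jog_arm --deltas '[[[4, 5, 23, 0, 0.6, 0.2, 5], [4, 5, 23, 0, 0.6, 0.2, 5], [0, 0, 0, 0, 0, 0, 5]]]'

```text
clock: 21.9
eef_pos: [0.5999, -0.2958, 0.0905]
tool_rot: [0.068, 0.998, -0.002, 0.001]
ft_force: [-1.0, -0.0, -1.3]
grip_width: 0.0214
```

```bash
python3 - <<'E'
from h import *
p,Rm,y,o=pose();print(p,y,o["clock"],o["grip_width"],o["ft_force"],(Rm.inv()*down(172)).as_rotvec(degrees=True))
plan([(.598,-.299,.06,172)],5)
E
```

```text
[ 0.59989032 -0.29575956  0.09047548] 172.14949318997532 21.9 0.02135205246827747 [-0.95294237 -0.04686266 -1.33718374] [-0.26576492  0.12043897  0.14921418]
[[[1.5,-3.3,30.5,-0.3,0.1,0.1,5]]]
```

Emit:
jog_arm --deltas '[[[2, -3, 15, -0.3, 0, 0.1, 5], [1, -1, 15, 0, 0, 0, 5], [0, 0, 0, 0, 0, 0, 5]]]'

```text
clock: 22.2
eef_pos: [0.5991, -0.2953, 0.0626]
tool_rot: [0.066, 0.998, -0.0, 0.003]
ft_force: [-0.0, 0.4, -1.0]
grip_width: 0.021
```

```bash
python3 - <<'E'
from h import *
p,Rm,y,o=pose();print(p,y,o["clock"],o["ft_force"])
plan([(.598,-.299,.04,172)],5)
E
```

```text
[ 0.59906741 -0.29534719  0.06264526] 172.47110564792212 22.2 [-0.00481394  0.44306886 -0.98240023]
[[[0.7,-3.8,22.6,0,0.3,0.5,5]]]
```

Emit:
jog_arm --deltas '[[[1, -4, 6, 0, 0.3, 0.5, 5], [0, -1, 6, 0, 0, 0, 5], [0, 0, 0, 0, 0, 0, 5]]]'

```text
clock: 22.5
eef_pos: [0.5999, -0.2996, 0.0534]
tool_rot: [0.069, 0.998, -0.001, 0.002]
ft_force: [-0.1, 0.1, -1.0]
grip_width: 0.0211
```

```bash
python3 - <<'E'
from h import *
p,Rm,y,o=pose();print(p,y,o["clock"],o["ft_force"])
plan([(.598,-.299,.03,172)],5)
E
```

```text
[ 0.59989954 -0.29958856  0.05344299] 172.09754939264903 22.5 [-0.14594475  0.14486438 -1.01446699]
[[[2.1,0.4,23.4,-0.1,0.2,0.1,5]]]
```

Emit:
jog_arm --deltas '[[[2, 0, 10, 0, 0.2, 0, 5], [0, 0, 8, 0, 0, 0, 5], [0, 0, 0, 0, 0, 0, 5]]]'

```text
clock: 22.8
eef_pos: [0.5986, -0.2998, 0.0352]
tool_rot: [0.069, 0.998, -0.001, 0.001]
ft_force: [0.1, 0.4, -1.3]
grip_width: 0.0207
```

Emit:
jog_arm --deltas '[[[0, 0, 5, 0, 0, 0, 5], [0, 0, 0, 0, 0, 0, 5]]]'

```text
clock: 23.0
eef_pos: [0.5983, -0.2997, 0.0293]
tool_rot: [0.069, 0.998, -0.001, 0.001]
ft_force: [-0.5, 0.1, -1.9]
grip_width: 0.0212
```

Emit:
jog_arm --deltas '[[[0, 0, 3, 0, 0, 0, 5], [0, 0, 0, 0, 0, 0, 5]]]'

```text
clock: 23.2
eef_pos: [0.5983, -0.2998, 0.0261]
tool_rot: [0.069, 0.998, -0.001, 0.001]
ft_force: [0.2, 0.6, -1.7]
grip_width: 0.0208
```

No contact yet, with about 2 mm to go.

Emit:
jog_arm --deltas '[[[0, 0, 1.5, 0, 0, 0, 5], [0, 0, 0, 0, 0, 0, 5]]]'

```text
clock: 23.4
eef_pos: [0.5986, -0.3, 0.0248]
tool_rot: [0.069, 0.998, -0.001, 0.001]
ft_force: [-0.4, -0.3, -0.3]
grip_width: 0.0213
```

Emit:
jog_arm --deltas '[[[0, 0, 1, 0, 0, 0, 5], [0, 0, 0, 0, 0, 0, 5]]]'

```text
clock: 23.6
eef_pos: [0.5988, -0.3001, 0.0242]
tool_rot: [0.069, 0.998, -0.001, 0.001]
ft_force: [-0.5, -0.8, -0.2]
grip_width: 0.0212
```

Emit:
jog_arm --deltas '[[[0, 0, 0, 0, 0, 0, 45], [0, 0, 0, 0, 0, 0, 45], [0, 0, 0, 0, 0, 0, 45], [0, 0, -20, 0, 0, 0, 45], [0, 0, -40, 0, 0, 0, 45]]]'

```text
clock: 24.1
eef_pos: [0.5946, -0.2979, 0.079]
tool_rot: [0.069, 0.998, 0.001, -0.004]
ft_force: [0.5, 0.5, 0.2]
grip_width: 0.0447
```

Emit:
jog_arm --deltas '[[[0, 0, -40, 0, 0, 0, 45], [0, 0, -20, 0, 0, 0, 45], [0, 0, 0, 0, 0, 0, 45]]]'

```text
clock: 24.4
eef_pos: [0.5978, -0.2994, 0.1475]
tool_rot: [0.069, 0.998, -0.001, 0.0]
ft_force: [0.5, -0.4, -0.8]
grip_width: 0.0452
```

```bash
python3 - <<'E'
from h import *
p,Rm,y,o=pose();print(p,y,o["clock"],o["ft_force"])
im=camera("wrist");s=camera("side");np.savez("finer.npz",im=im,s=s)
m=masks_of("stud_fine","wrist")
for r in m[:1]:
    pt=cv2.findNonZero(r["pixels"].astype(np.uint8))[:,0];W=np.array([atz("wrist",q,.04,o)[:2] for q in pt]);u,ss,v=np.linalg.svd(W-W.mean(0),full_matrices=False);d=v[0]*np.sign(v[0,0])
    t=(W-W.mean(0))@d;print(r["conf"],(W.mean(0)+d*t.min()).round(4),(W.mean(0)+d*t.max()).round(4),np.degrees(np.arctan2(d[1],d[0])))
plan([(.627,-.047,.11,176.5)],45)
E
```

```text
[ 0.59777345 -0.29937641  0.14746118] 172.08173477013827 24.4 [ 0.51299485 -0.44751682 -0.76610371]
0.57 [ 0.4386 -0.2782] [ 0.6325 -0.3067] -8.34519962290973
[[[0.5,42.2,5.4,0,-0.1,-0.7,45],
  [-0,42.2,5.4,0,-0.1,-0.7,45],
  [-0.6,42.2,5.4,0,-0.1,-0.7,45],
  [-1.1,42.2,5.4,0,-0.1,-0.7,45],
  [-1.6,42.2,5.4,0,-0.1,-0.7,45]]]
[[[-2.2,42.1,5.4,0,-0.1,-0.7,45]]]
```

The fine stud lies in the yellow bay (mid about 0.5355, yaw −8.3°). Now the coarse one.

Emit:
jog_arm --deltas '[[[0, 42, 5, 0, 0, -0.7, 45], [0, 42, 5, 0, 0, -0.7, 45], [0, 42, 5, 0, 0, -0.7, 45], [-1, 42, 5, 0, 0, -0.7, 45], [-1, 42, 5, 0, 0, -0.7, 45]]]'

```text
clock: 25.05
eef_pos: [0.6152, -0.0894, 0.1045]
tool_rot: [0.044, 0.999, 0.002, -0.012]
ft_force: [0.7, 1.0, 0.2]
grip_width: 0.0452
```

Emit:
jog_arm --deltas '[[[-2, 42, 5, 0, 0, -0.7, 45], [0, 0, 0, 0, 0, 0, 45], [0, 0, 0, 0, 0, 0, 45]]]'

```text
clock: 25.35
eef_pos: [0.6156, -0.0392, 0.0907]
tool_rot: [0.033, 0.999, 0.003, -0.019]
ft_force: [1.1, -0.1, 0.4]
grip_width: 0.045
```

```bash
python3 - <<'E'
from h import *
p,Rm,y,o=pose();print(p,y,o["clock"],o["ft_force"])
plan([(.627,-.047,.06,176.5,24)],45)
im=camera("wrist").astype(int);red=(im[...,0]>110)&(im[...,1]<70)&(im[...,2]<70)
for r in range(130,400,20):
    cc=np.where(red[r,240:400])[0]
    if len(cc): print(r,cc.min()+240,cc.max()+240,atz("wrist",((cc.min()+cc.max())/2+240,r),.04,o)[:2].round(4),end=" | ")
E
```

```text
[ 0.61563119 -0.03924372  0.0907325 ] 176.2036127880529 25.35 [ 1.06398448 -0.05302619  0.40074279]
[[[-6.5,-3.6,15.1,0.1,-1.1,-0.2,45],
  [-6.2,-3.5,15.2,0.1,-1.1,-0.2,45]]]
130 282 326 [ 0.5369 -0.0413] | 150 283 326 [ 0.5475 -0.0418] | 170 283 326 [ 0.5581 -0.0426] | 190 288 323 [ 0.5688 -0.0428] | 210 291 319 [ 0.5797 -0.0439] | 230 292 319 [ 0.591  -0.0445] | 250 292 319 [ 0.6025 -0.0454] | 270 292 319 [ 0.6144 -0.0463] | 290 293 323 [ 0.627  -0.0458] | 310 294 317 [ 0.64   -0.0483] | 330 295 326 [ 0.6541 -0.0464] |
```

Emit:
jog_arm --deltas '[[[-6, -5, 14, 0, -1.1, -0.2, 45], [-6, -4, 14, 0, -1.1, 0, 45], [0, 0, 0, 0, 0, 0, 45]]]'

```text
clock: 25.7
eef_pos: [0.6248, -0.0527, 0.0594]
tool_rot: [0.034, 0.999, 0.002, -0.001]
ft_force: [-0.4, 1.3, 0.2]
grip_width: 0.0452
```

```bash
python3 - <<'E'
from h import *
p,Rm,y,o=pose();print(p,y,o["clock"],o["ft_force"])
plan([(.627,-.047,.025,176.5,20)],45)
E
```

```text
[ 0.62482008 -0.05267594  0.05938851] 176.11316519755596 25.7 [-0.39046892  1.33346407  0.22343546]
[[[-0.9,2.8,17.2,0.1,-0.1,-0.2,45],
  [-0.9,2.9,17.2,0.1,-0.1,-0.2,45]]]
```

Emit:
jog_arm --deltas '[[[0, 4, 14, 0, 0, -0.2, 45], [0, 2, 14, 0, 0, -0.2, 45], [0, 0, 0, 0, 0, 0, 45]]]'

```text
clock: 26.0
eef_pos: [0.6244, -0.0503, 0.0308]
tool_rot: [0.033, 0.999, 0.002, -0.002]
ft_force: [-0.7, -0.3, -0.5]
grip_width: 0.045
```

```bash
python3 - <<'E'
from h import *
p,Rm,y,o=pose();print(p,y,o["clock"],o["ft_force"])
plan([(.627,-.047,.025,176.5,20)],45)
E
```

```text
[ 0.62437659 -0.05034916  0.03077554] 176.17966545066616 26.0 [-0.74945889 -0.28580032 -0.54414536]
[[[-2.4,3.5,5.8,0.2,-0.3,-0.3,45]]]
```

Emit:
jog_arm --deltas '[[[-2, 4, 6, 0.2, 0, -0.3, 45], [0, 0, 0, 0, 0, 0, 45]]]'

```text
clock: 26.2
eef_pos: [0.6269, -0.0471, 0.0249]
tool_rot: [0.031, 1.0, 0.0, -0.002]
ft_force: [-0.4, 0.2, -1.3]
grip_width: 0.0453
```

```bash
python3 - <<'E'
from h import *
p,Rm,y,o=pose();print(p,y,o["clock"],o["ft_force"])
plan([(.627,-.047,.025,176.5,20)],45)
E
```

```text
[ 0.62690581 -0.04713122  0.02491344] 176.4185161555217 26.2 [-0.36461556  0.20973987 -1.33524399]
[[[-0.1,0.1,-0.1,0,-0.3,-0.1,45]]]
```

Emit:
jog_arm --deltas '[[[0, 0, 0, 0, 0, 0, 5], [0, 0, 0, 0, 0, 0, 5], [0, 0, 0, 0, 0, 0, 5], [0, 0, 0, 0, 0, 0, 5], [0, 0, 0, 0, 0, 0, 5]]]'

```text
clock: 26.7
eef_pos: [0.6274, -0.047, 0.0263]
tool_rot: [0.031, 1.0, 0.0, -0.002]
ft_force: [-0.8, 0.4, -0.5]
grip_width: 0.0215
```

Emit:
jog_arm --deltas '[[[0, 0, -15, 0, 0, 0, 5], [0, 0, -30, 0, 0, 0, 5], [0, 0, -40, 0, 0, 0, 5], [0, 0, -25, 0, 0, 0, 5], [0, 0, 0, 0, 0, 0, 5]]]'

```text
clock: 27.2
eef_pos: [0.6267, -0.0467, 0.1373]
tool_rot: [0.031, 1.0, 0.0, -0.004]
ft_force: [-0.3, 0.3, -0.3]
grip_width: 0.0212
```

```bash
python3 - <<'E'
from h import *
p,Rm,y,o=pose();print(p,y,o["clock"],o["ft_force"],o["grip_width"])
im=camera("wrist").astype(int);red=(im[...,0]>110)&(im[...,1]<70)&(im[...,2]<70)
for r in range(0,400,20):
    cc=np.where(red[r,240:400])[0]
    if len(cc): print(r,cc.min()+240,cc.max()+240,end=" | ")
T=np.array([.5245,-.365])+.0631*np.array([.9903,-.1392]);print(T)
plan([(T[0],T[1],.12,172)],5)
E
```

```text
[ 0.62674974 -0.04674183  0.13733316] 176.45494925999947 27.2 [-0.26316712  0.29321496 -0.32151493] 0.021157741229780105
0 296 341 | 20 297 340 | 40 297 341 | 60 297 340 | 80 297 341 | 100 308 333 | 120 292 346 | 140 297 341 | 160 286 352 | 180 298 341 | 200 287 351 | 220 291 348 | 240 298 339 | 260 289 350 | 280 291 348 | 300 295 344 | 320 293 346 | 340 294 344 | 360 295 341 | 380 293 338 | [ 0.58698793 -0.37378352]
[[[2.6,-47,2.2,0,-0.1,0.6,5],
  [2.1,-47,2.2,0,-0.1,0.6,5],
  [1.6,-47,2.2,0,-0.1,0.6,5],
  [1.1,-47,2.2,0,-0.1,0.6,5],
  [0.6,-47.1,2.2,0,-0.1,0.6,5]]]
[[[0,-47.1,2.2,0,-0.1,0.6,5],
  [-0.5,-47.1,2.2,0,-0.1,0.6,5]]]
```

Emit:
jog_arm --deltas '[[[3, -47, 0, 0, 0, 0.6, 5], [2, -47, 0, 0, 0, 0.6, 5], [2, -47, 0, 0, 0, 0.6, 5], [1, -47, 0, 0, 0, 0.6, 5], [1, -47, 0, 0, 0, 0.6, 5]]]'

```text
clock: 27.75
eef_pos: [0.5958, -0.2771, 0.1238]
tool_rot: [0.05, 0.999, 0.004, -0.011]
ft_force: [-0.5, -0.6, -1.1]
grip_width: 0.0215
```

Emit:
jog_arm --deltas '[[[0, -47, 0, 0, 0, 0.6, 5], [0, -45, 0, 0, 0, 0.6, 5], [0, 0, 0, 0, 0, 0, 5], [0, 0, 0, 0, 0, 0, 5]]]'

```text
clock: 28.15
eef_pos: [0.5786, -0.3775, 0.1104]
tool_rot: [0.066, 0.998, 0.006, -0.017]
ft_force: [-0.3, 1.0, -1.6]
grip_width: 0.0209
```

```bash
python3 - <<'E'
from h import *
p,Rm,y,o=pose();print(p,y,o["clock"],o["ft_force"],o["grip_width"])
plan([(.587,-.3745,.085,172,25)],5)
E
```

```text
[ 0.57864709 -0.37750985  0.11038318] 172.4293182250909 28.15 [-0.32889879  0.99871111 -1.62962982] 0.020879004884857975
[[[-4.4,1.9,12.6,0.3,-1,0.2,5],
  [-4.2,2,12.6,0.3,-1,0.2,5]]]
```

Emit:
jog_arm --deltas '[[[-5, 2, 12, 0.3, -1, 0.2, 5], [-4, 2, 12, 0.3, -1, 0.2, 5], [0, 0, 0, 0, 0, 0, 5]]]'

```text
clock: 28.45
eef_pos: [0.5858, -0.3708, 0.08]
tool_rot: [0.069, 0.998, 0.002, -0.003]
ft_force: [0.5, 0.3, -0.8]
grip_width: 0.0215
```

```bash
python3 - <<'E'
from h import *
p,Rm,y,o=pose();print(p,y,o["clock"],o["ft_force"],o["grip_width"])
plan([(.587,-.3745,.055,172,18)],5)
E
```

```text
[ 0.58583832 -0.37080924  0.07997028] 172.10272681498114 28.45 [ 0.47146373  0.28318928 -0.84626182] 0.021484355101504895
[[[-0.9,-1.8,12.5,0.1,-0.2,0.1,5],
  [-0.9,-1.8,12.5,0.1,-0.2,0.1,5]]]
```

Emit:
jog_arm --deltas '[[[-1, -4, 12, 0, -0.2, 0.1, 5], [0, -1, 12, 0, 0, 0, 5], [0, 0, 0, 0, 0, 0, 5]]]'

```text
clock: 28.75
eef_pos: [0.5862, -0.373, 0.0532]
tool_rot: [0.068, 0.998, 0.003, -0.002]
ft_force: [0.3, 0.7, -2.0]
grip_width: 0.0208
```

```bash
python3 - <<'E'
from h import *
p,Rm,y,o=pose();print(p,y,o["clock"],o["ft_force"],o["grip_width"])
plan([(.587,-.3745,.035,172,18)],5)
E
```

```text
[ 0.58620217 -0.37301259  0.05320546] 172.2246988592416 28.75 [ 0.34667964  0.65143246 -2.04941183] 0.02083070257805085
[[[-0.5,-0.7,9.1,0.1,-0.2,0.1,5],
  [-0.5,-0.7,9.1,0.1,-0.2,0.1,5]]]
```

Emit:
jog_arm --deltas '[[[-1, -2, 8, 0.1, 0, 0.1, 5], [0, 0, 8, 0.1, 0, 0.1, 5], [0, 0, 0, 0, 0, 0, 5]]]'

```text
clock: 29.05
eef_pos: [0.5872, -0.3752, 0.0359]
tool_rot: [0.07, 0.998, 0.001, -0.003]
ft_force: [0.3, 0.1, -2.2]
grip_width: 0.0211
```

Emit:
jog_arm --deltas '[[[0, 0, 5, 0, 0, 0, 5], [0, 0, 0, 0, 0, 0, 5]]]'

```text
clock: 29.25
eef_pos: [0.5873, -0.3754, 0.0306]
tool_rot: [0.07, 0.998, 0.001, -0.002]
ft_force: [-0.4, -0.2, -2.2]
grip_width: 0.021
```

Emit:
jog_arm --deltas '[[[0, 0, 3, 0, 0, 0, 5], [0, 0, 0, 0, 0, 0, 5]]]'

```text
clock: 29.45
eef_pos: [0.5876, -0.3757, 0.0279]
tool_rot: [0.07, 0.998, 0.0, -0.002]
ft_force: [0.4, 0.4, -1.4]
grip_width: 0.0212
```

Emit:
jog_arm --deltas '[[[0, 0, 1.5, 0, 0, 0, 5], [0, 0, 0, 0, 0, 0, 5]]]'

```text
clock: 29.65
eef_pos: [0.5879, -0.376, 0.027]
tool_rot: [0.07, 0.998, 0.0, -0.001]
ft_force: [-0.0, 0.8, -1.5]
grip_width: 0.0213
```

Emit:
jog_arm --deltas '[[[0, 0, 1, 0, 0, 0, 5], [0, 0, 0, 0, 0, 0, 5]]]'

```text
clock: 29.85
eef_pos: [0.588, -0.3761, 0.0264]
tool_rot: [0.07, 0.998, -0.0, -0.001]
ft_force: [0.3, 0.6, -0.3]
grip_width: 0.0216
```

Contact at home height. Releasing.

Emit:
jog_arm --deltas '[[[0, 0, 0.5, 0, 0, 0, 5], [0, 0, 0, 0, 0, 0, 45], [0, 0, 0, 0, 0, 0, 45], [0, 0, 0, 0, 0, 0, 45], [0, 0, -20, 0, 0, 0, 45]]]'

```text
clock: 30.35
eef_pos: [0.5864, -0.3751, 0.0437]
tool_rot: [0.07, 0.998, 0.001, -0.003]
ft_force: [0.3, 0.3, -1.1]
grip_width: 0.0449
```

Emit:
jog_arm --deltas '[[[0, 0, -40, 0, 0, 0, 45], [0, 0, -40, 0, 0, 0, 45], [0, 0, -40, 0, 0, 0, 45], [0, 0, -40, 0, 0, 0, 45], [0, 0, 0, 0, 0, 0, 45]]]'

```text
clock: 30.85
eef_pos: [0.5876, -0.3756, 0.2116]
tool_rot: [0.07, 0.998, 0.0, -0.003]
ft_force: [0.1, -0.2, 1.4]
grip_width: 0.0452
```

Emit:
jog_arm --deltas '[[[0, 0, 0, 0, 0, 0, 45], [0, 0, 0, 0, 0, 0, 45]]]'

```text
clock: 31.05
eef_pos: [0.5881, -0.3759, 0.2126]
tool_rot: [0.07, 0.998, -0.0, -0.001]
ft_force: [-0.1, 0.0, 0.2]
grip_width: 0.0451
```

```bash
python3 - <<'E'
from h import *
p,Rm,y,o=pose();print(p,y,o["clock"],o["ft_force"])
im=camera("wrist");s=camera("side");np.savez("fin.npz",im=im,s=s)
u=proj("side",(.53,-.33,.04)).astype(int);print(u)
x0=min(max(0,u[0]-80),480);y0=min(max(0,u[1]-60),360)
save("fin",np.hstack([cv2.resize(s[y0:y0+120,x0:x0+160],(400,300),interpolation=cv2.INTER_CUBIC),cv2.resize(im[0:400,53:586],(400,300))]))
for n in("stud_coarse","stud_fine"):
  for r in masks_of(n,"wrist")[:1]:
    pt=cv2.findNonZero(r["pixels"].astype(np.uint8))[:,0];W=np.array([atz("wrist",q,.04,o)[:2] for q in pt]);u,ss,v=np.linalg.svd(W-W.mean(0),full_matrices=False);d=v[0]*np.sign(v[0,0])
    t=(W-W.mean(0))@d;print(n,r["conf"],(W.mean(0)+d*t.min()).round(4),(W.mean(0)+d*t.max()).round(4),np.degrees(np.arctan2(d[1],d[0])))
E
```

```text
[ 0.5880785  -0.3758504   0.21256065] 172.00509627873845 31.05 [-0.07769998  0.03630215  0.15539059]
[393 191]
stud_coarse 0.81 [ 0.4302 -0.3553] [ 0.6222 -0.3829] -8.166897185308818
stud_fine 0.67 [ 0.4393 -0.2784] [ 0.632  -0.3069] -8.391090657375834
```

View pics/fin.png

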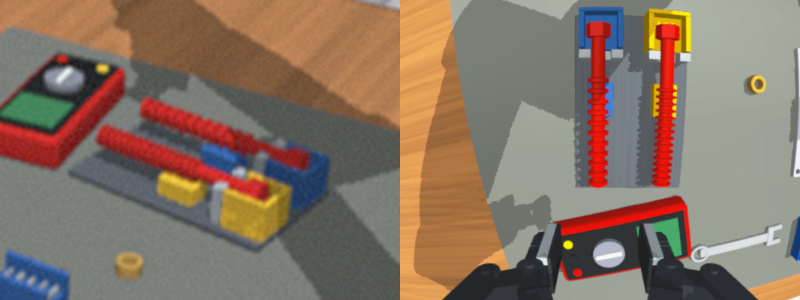

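Both studs lie level in their bays, heads in the boxes and necks in the slots, and the gripper is clear. Handing in.

```bash
python3 -c "
from h import *
print(job_done())"
```

```text
the job is handed in; nothing more can be done
None
```

Both studs were gauged and are now stored in their bays: fine in yellow, coarse in blue. I handed the job in at about 31 s of the 72 s; it reports no verdict.

- **Gauging:** I lowered each stud into its comb and felt contact only at home height, not 4 mm higher where an out-of-step stud would ride. Both then lay let go in the combs at the same time.
- **Storing:** I took each stud again by its threaded end and lowered it into its bay, again until contact at home height.
- **Last check (wrist camera):**

| Stud | Mid-length measured (m) | Bay origin I measured (m) | Stud yaw | Bay yaw |
|---|---|---|---|---|
| fine | (0.536, −0.293) | (0.535, −0.290) | −8.4° | −8° |
| coarse | (0.526, −0.369) | (0.5245, −0.365) | −8.2° | −8° |

- The last picture shows both heads in the boxes, both necks in the slots and the gripper clear. The bystanders in view looked undisturbed.
- **Problems on the way:**
  - The first move to the stock hit the last joint's limit and fell short, so I worked with the tool turned 180° after that.
  - One fine-stud measurement script failed while both studs lay in the combs. I checked that moment by picture and contact height instead.

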